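Lift the hot lid off the small cast-iron oven with the lid lifter

ROBOT

A 7-joint arm with a two-finger parallel gripper is mounted at the origin on the work surface. World frame = base frame: x ahead of the robot, y to its left, z up, the work surface at z = 0. Lengths are in m, angles in rad, forces in N, time in s.
With the tool pointing down it reaches from about 0.425 to 0.95 m from the base axis. Payload 4.7 kg.
Tool frame: the origin (TCP) lies at the very end of the fingers, on their centre line; the grasp point (between the pads) lies 19 mm behind it (bot.grasp_offset is the distance from the TCP to the grasp point, in m); z points along the fingers, x is the direction in which the jaws open and shut, and the axes are right-handed (so a half turn about z gives the same grasp; the last joint's range is limited). The gripper opens to 85 mm and grips with 20 to 120 N. Pads are 22 mm wide; open, the fingers measure 114 mm over their backs; the gripper's body (76 mm by 85 mm) begins 54 mm behind the grasp point. The pads swing forward as they close: fully open they stand 13 mm farther back than shut.
Start: joints at [1.185, 0.469, -0.049, 1.532, 0.024, 1.141, -0.082], TCP at [0.236, -0.632, 0.231] pointing down, gripper open.
Joint ranges: [-2.59, 2.59], [-0.33, 1.99], [-1.39, 1.29], [0.1, 2.45], [-1.04, 4.18], [0.21, 1.99], [-2.66, 2.66]. Speed limits (rad/s): [2.57, 2.57, 3.14, 3.14, 3.14, 3.14, 3.14].

INTERFACE

Orientations are given as a rotation vector (axis times angle).
In Python, from workcell import bot gives the robot as it stands. The module is installed in compiled form; this text tells all that it offers.
- The arm moves only by the shell command python3 -m jog 'ROWS' [FORCE]. ROWS is JSON, a list of rows, each an object of numbers: "wx", "wy", "wz": the turn, a rotation vector about the world's x, y, z in rad; "x", "y", "z": the shift along the world's x, y, z in cm; "claw": the closure, from -1 (fully open) to 1 (shut). A call has 1 to 12 rows; each row is the pose to reach, as a shift and turn from the pose commanded when the call began; what a row does not reach only later rows make up. A row lasts 1/10 s, in which the tool goes at most 50 mm and 8.59 degrees, less where a joint would pass 70% of its speed; a pose out of reach is approached as far as the arm can. A call with a gripper value outside its range is refused whole. The fingers move at their own pace and stop on an object; FORCE is the grip in N (left out, the last holds). Time passes only in rows, so rows that repeat a pose let the fingers close. It gives the time, the measured TCP pose, the force and the opening at its end, in the units of the state.
- bot.get_state(): the state, without advancing time (a new reading comes with each control period).
- bot.camera(name): name is "scene" or "side" or "wrist"; returns (picture, depth): 400x640x3 uint8, red, green, blue; 400x640 float32, m along the optical axis (not along the pixel's ray), 0 where there is no reading.
- bot.calibration(name): a dict with "fx", "fy", "cx", "cy" (pixels), "D" ([k1, k2, p1, p2, k3] as OpenCV has them; the pictures are not rectified), "R" (3x3) and "t" (3): a world point X has camera coordinates R X + t. Camera axes: x right, y down, z forward; pixel columns grow to the right and rows downward; lengths in m; the calibration is good to about 2 mm. A picture is of the moment at which its call begins: read the wrist's pose just before it. calibration takes no time and is no camera call; for the wrist camera it gives the pose at the moment of the call.
- bot.hand_in(): hands the job in, once; it reports no verdict.
The state is a dict: "clock": time; "joint_positions": joint angles; "qvel": joint speeds; "joint_efforts": joint torques, N m; "eef_pos": TCP position; "ee_rot": TCP orientation; "force": force on the tool from outside, world axes, zero at the start; "wrist_torque": the same for the moment, N m; "gripper_width": finger opening in m.
Only numpy, scipy, OpenCV 4.12 (cv2) and the standard library are available. Lean on these libraries where they do the work, as an engineer would, in place of code of your own. Each camera call takes 0.05 s, during which the arm holds its last target.

TASK

The small cast-iron pot on the hotplate is hot, so take the lid lifter from its rack, hook it under the middle of the lid's loop and lift the lid clear of the pot, keeping it level. Set the lid down gently, level and centred on the wire stand, unhook the lifter and hang it back on the two prongs of its rack. Do not touch the lid with the gripper or arm, do not drag the pot along, and leave the mug, jar and carton where they are.

Things in the scene. Friction and masses are not known exactly. Their poses are not given: they have to be found in the camera images.
- lid: Hot cast-iron lid, round, 152 mm across, 0.5 to 0.75 kg, lying on the pot at the start. Origin: its centre, on the underside of the rim (the face that lies on the pot's edge); z up. A plug 124 mm across reaches 6 mm below the origin; the domed top is 6 mm above it at the edge, 12 mm at the centre. Centre of mass: on the axis, near the origin.
- loop (a point): Middle of the underside of the lid's loop bar, where the hook bears, 42 mm above lid's origin; axes as the lid's. The loop is 10 mm round iron, upright in the lid's y-z plane: a level top bar along y, straight for 40 mm, on legs 68 mm apart. The window under the bar is 30 mm high; the hook goes in along the lid's x axis, from either side.
- lifter_handle (a point): Centre of the lid lifter's wooden cross handle, to be gripped: 120 mm long (lifter's y), 24 mm wide (x), 24 mm high (z). The lifter weighs 0.2 kg and hangs upright, z up. A steel strap 18 mm wide and 5 mm thick goes down from the handle's middle, sets back to x = -10 to -15 mm and ends in the hook.
- lifter_hook (a point): Middle of the floor of the lifter's flat hook, on which the loop bar comes to rest: straight below the handle centre by 135 mm; axes as the handle's. The hook is 18 mm wide (y) and opens to +x: floor 5 mm thick, from the strap at x = -10 mm to a lip at x = +10 to +14 mm that rises 7.5 mm above the floor.
- rack: Fixed rack for the lifter. Origin: on the counter under the middle of the lifter's place. Two level prongs along x at y = +-36 mm, 64 mm clear between, tops 150 mm up, with a 12 mm up-turned end at x = -34 mm and an 8 mm stop at x = +34 mm; post and crosspiece from x = +85 mm. The handle lies across both along y, its centre 162 mm up; hook opening to +x, its underside 12 mm over the base.
- stand: Fixed wire lid stand: a level ring of 8 mm wire, 104 mm across, on three splayed legs that reach 84 mm from the centre. Origin: on the counter under the ring's centre; the ring's top is 45 mm up. With the lid on it (plug underside on the ring) the lid's origin is 51 mm above the counter.
- pot: Cast-iron pot, loose on the hotplate, about 1.5 kg, 150 mm across, 75 mm high, two ears reaching 96 mm from its centre along its y axis. Origin: centre of its underside. The lid lies on its edge, with about 6 mm of sideways play for the plug.
- hotplate: Fixed slim hotplate, 270 mm (x) by 210 mm (y), 40 mm high, black glass top on an aluminium case. Origin: centre of its underside.
- mug: White mug, loose, 80 mm across, 85 mm high. Origin: centre of its underside. Leave alone.
- jar: Small glass jar, loose, 60 mm across, 85 mm high. Origin: centre of its underside. Leave alone.
- carton: Cardboard carton, loose, 75 by 130 mm, 55 mm high. Origin: centre of its underside. Leave alone.
Things that resemble listed ones, but are neither listed nor needed, are in the scene too. Leave any blue, green or turquoise look-alike of the part that bears lifter_handle alone.

How it is judged:
On the way, in this order (a step that is already met when the one before it is completed fails the run):
1. the lid hangs level from the held lifter, clear of the pot (contact force between the fingers and lifter above 1 N and contact force between lifter and lid above 2 N and contact force between lid and pot below 0.05 N and z of lid in the frame of pot above 0.085 m and angle between lid's own z axis and vertical below 0.15 rad), for 0.3 s.
2. the lid rests level and centred on the wire stand, its weight off the lifter (horizontal distance between lid and stand below 0.025 m and z of lid in the frame of stand between 0.046 and 0.056 m and angle between lid's own z axis and vertical below 0.08 rad and contact force between lid and stand above 1 N and contact force between lifter and lid below 0.1 N and linear speed of lid below 0.03 m/s), for 0.2 s.
At the end, for the whole second after the job is handed in: Lid at rest on the stand alone, centre within 25 mm of the stand's, level within 0.08 rad; lifter at rest on the rack's prongs, handle within 35 mm of the middle of its place, along the rack's y axis within 0.35 rad, upright within 0.1 rad; pot moved less than 20 mm (all of step 2 and horizontal distance between lifter_handle and rack below 0.035 m and z of lifter_handle in the frame of rack between 0.157 and 0.168 m and angle between lifter_handle's own z axis and vertical below 0.1 rad and angle between the y axis of lifter_handle and the y axis of rack, either way round below 0.35 rad and contact force between lifter and rack above 0.5 N and linear speed of lifter below 0.03 m/s and angular speed of lifter below 0.2 rad/s and distance of pot from where it was at the start of the episode below 0.02 m); the robot touches nothing.
It fails at once if the gripper or arm touches the hot lid (contact force between any of the fingers, the arm and lid above 0.3 N).
It fails at once if the lid tips more than about 14 degrees (angle between lid's own z axis and vertical above 0.25 rad).
It fails at once if the lid is dropped or banged on the stand (meets it faster than 0.35 m/s) (horizontal distance between lid and stand below 0.06 m and z of lid in the frame of stand below 0.07 m and linear speed of lid above 0.35 m/s).
It fails at once if the pot is dragged more than 20 mm (distance of pot from where it was at the start of the episode above 0.02 m).
It fails at once if the mug, jar or carton is moved more than 15 mm (distance of any of mug, jar, carton from where it was at the start of the episode above 0.015 m).
It also fails if it takes over 67 s, if anything falls off the work surface, if the arm or the gripper's body presses on something with over 40 N, if the wrist force passes 120 N, or if a joint passes its speed limit or range.

## Working session

There is one attempt and no reset: what is moved stays moved. The work goes in short steps, Python scripts to look and compute and a shell command to move; the robot and the scene stay as the last step left them, time stands still between calls to the robot, and variables do not carry over. Pictures are saved under pics/ and viewed, and the job is handed in when it is done.

```bash
mkdir -p pics
cat > h.py <<'E'
import numpy as np, cv2
from workcell import bot
def snap(n,tag):
    cal=bot.calibration(n); p,d=bot.camera(n)
    cv2.imwrite(f'pics/{tag}.png',p[:,:,::-1]); np.savez(f'pics/{tag}.npz',p=p,d=d,**{k:np.array(v) for k,v in cal.items()})
def load(tag):
    return dict(np.load(f'pics/{tag}.npz'))
def K(c): return np.array([[c['fx'],0,c['cx']],[0,c['fy'],c['cy']],[0,0,1.]])
def ray(c,u,v):
    q=cv2.undistortPoints(np.array([[[u,v]]],float),K(c),c['D'].astype(float))[0,0]
    d=c['R'].T@np.array([q[0],q[1],1]); o=-c['R'].T@c['t']; return o,d
def plane(c,u,v,z):
    o,d=ray(c,u,v); return o+d*(z-o[2])/d[2]
def dep(c,u,v):
    o,d=ray(c,u,v); return o+d*c['d'][int(round(v)),int(round(u))]
def cloud(c):
    h,w=c['d'].shape; g=np.stack(np.meshgrid(np.arange(w),np.arange(h)),-1).reshape(-1,1,2).astype(float)
    q=cv2.undistortPoints(g,K(c),c['D'].astype(float)).reshape(h,w,2)
    P=np.dstack([q,np.ones((h,w))])*c['d'][...,None]
    return (P-c['t'])@c['R']
E
python3 - <<'E'
from h import *
print(bot.get_state())
for n in ['scene','side','wrist']: snap(n,n+'0')
for n in ['scene','side','wrist']:
    c=load(n+'0'); print(n,(-c['R'].T@c['t']).round(3),c['R'][2].round(2))
E
```

```text
{'clock': 0.0, 'joint_positions': array([ 1.18512777,  0.4694763 , -0.04859798,  1.53368268,  0.02409987,
        1.14102325, -0.08228951]), 'qvel': array([-0.00127985,  0.00149178,  0.00178617, -0.00031544,  0.00085678,
       -0.00112368, -0.0010993 ]), 'joint_efforts': array([-2.85424758e-04, -5.10310543e+01, -4.74559225e-02, -2.37717748e+01,
        1.05738835e-02,  7.32504646e-03, -7.57873806e-06]), 'eef_pos': array([ 0.23554871, -0.6319408 ,  0.2302427 ]), 'ee_rot': array([-2.57951274,  1.79134339,  0.00264802]), 'force': array([ 0.30159062, -0.05153823,  0.15259288]), 'wrist_torque': array([-0.0499194 ,  0.06940955,  0.04865368]), 'gripper_width': 0.08528564173110195}
scene [ 1.443 -0.465  0.849] [-0.75  0.31 -0.58]
side [0.052 0.984 1.111] [ 0.32 -0.69 -0.65]
wrist [ 0.308 -0.606  0.373] [-0.28 -0.1  -0.95]
```

View pics/scene0.png

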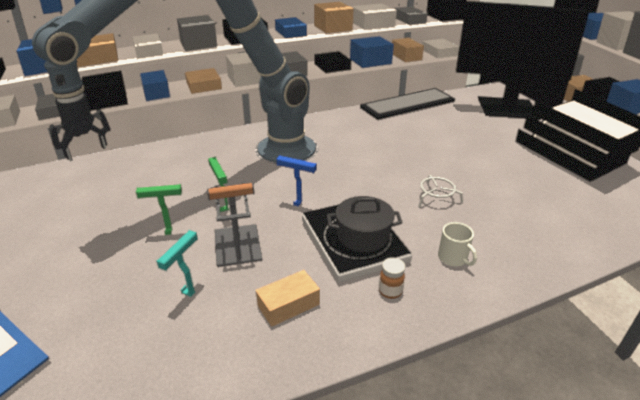

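View pics/side0.png

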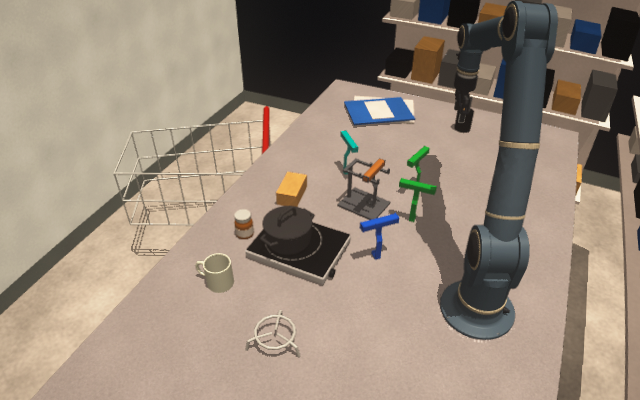

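View pics/wrist0.png

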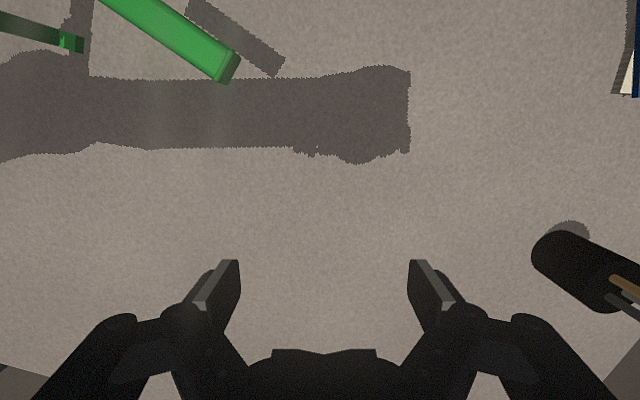

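The lifter candidates are:
- orange-brown, scene (231,191) / side (374,169), lying across the rack's prongs
- green, scene (160,190) and (218,170)
- blue, scene (297,164)
- turquoise, scene (178,249)

The orange-brown wooden one fits: it is the only one hanging on the rack and the only one not coloured as a look-alike. I'll confirm with a crop and measure.

Run:
```python
from h import *
s=load('scene0');d=load('side0')
a=cv2.resize(s['p'][140:280,190:420,::-1],None,fx=3.4,fy=3.4,interpolation=cv2.INTER_CUBIC)
b=cv2.resize(d['p'][120:300,230:440,::-1],None,fx=3.4,fy=3.3,interpolation=cv2.INTER_CUBIC)
cv2.imwrite('pics/cs.png',a);cv2.imwrite('pics/cd.png',b[:600])
for n,c,box in (('scene',s,(140,290,190,270)),('side',d,(140,230,330,400))):
    C=cloud(c); hsv=cv2.cvtColor(c['p'],cv2.COLOR_RGB2HSV)
    y0,y1,x0,x1=box; m=np.zeros(c['d'].shape,bool); m[y0:y1,x0:x1]=True
    m&=(hsv[...,0]<14)&(hsv[...,1]>130)&(hsv[...,2]>60)&(c['d']>0)
    P=C[m]; print(n,'handle',len(P),np.percentile(P,[2,50,98],axis=0).round(3).tolist())
    T=P[P[:,2]>np.percentile(P[:,2],90)-0.006]; mu=T.mean(0); w,v=np.linalg.eigh(np.cov(T[:,:2].T)); q=(T[:,:2]-mu[:2])@v
    print(' top',mu.round(4),v[:,1].round(3),np.ptp(q,axis=0).round(4), ((q.max(0)+q.min(0))/2@v.T+mu[:2]).round(4))
    # region heights
    for lo,hi in((0.03,0.06),(0.11,0.125),(0.125,0.14),(0.155,0.175)):
        mm=(C[...,2]>lo)&(C[...,2]<hi)&(C[...,0]>.4)&(C[...,0]<.95)&(np.abs(C[...,1])<.5)
        print(lo,mm.sum())
```

```text
scene handle 341 [[0.425, -0.348, 0.157], [0.443, -0.298, 0.172], [0.454, -0.246, 0.175]]
 top [ 0.4397 -0.2972  0.1726] [0.143 0.99 ] [0.0281 0.1075] [ 0.4381 -0.2968]
0.03 5813
0.11 1266
0.125 662
0.155 585
side handle 196 [[0.416, -0.349, 0.156], [0.43, -0.287, 0.173], [0.451, -0.233, 0.179]]
 top [ 0.4322 -0.2933  0.1746] [0.152 0.988] [0.0252 0.1255] [ 0.432  -0.2901]
0.03 4301
0.11 732
0.125 660
0.155 283
```

View pics/cs.png

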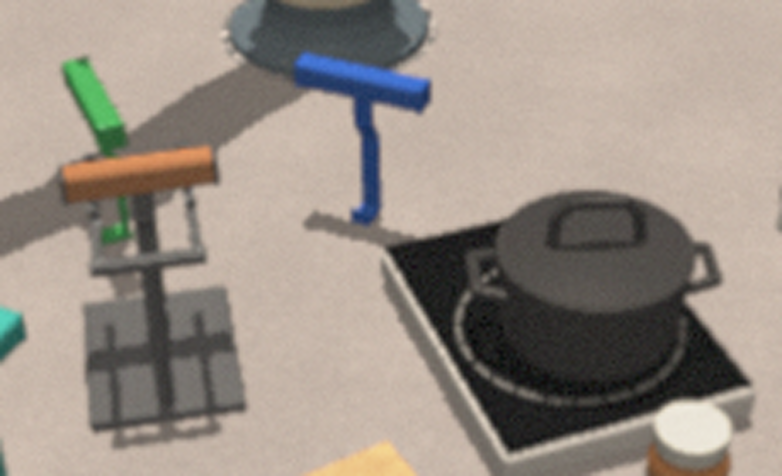

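View pics/cd.png

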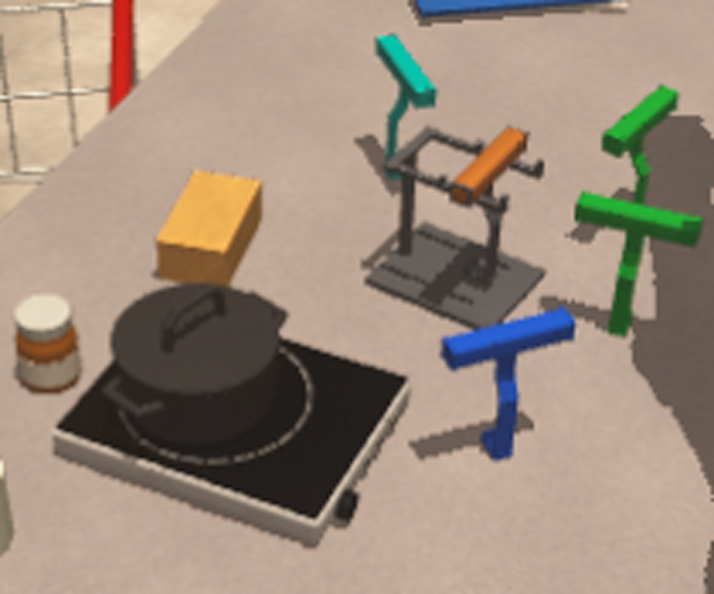

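The crop shows the orange-brown handle lying across both prongs of the grey rack, with the prongs' upturned open ends towards the robot. The look-alikes stand free, so this is the lifter. Next: lid, loop, stand and rack.

Run:
```python
from h import *
for n in('scene0','side0'):
    c=load(n);C=cloud(c);
    R=(C[...,0]>.35)&(C[...,0]<1.0)&(np.abs(C[...,1])<.5)&(c['d']>0)
    g=c['p'].max(-1).astype(int)
    # dark things: pot+lid
    m=R&(C[...,2]>.1)&(C[...,2]<.18)&(g<110)&(C[...,1]>-.22)&(C[...,0]>.5)
    print(n,'pot area',C[m].min(0).round(3),C[m].max(0).round(3))
    lid=m&(C[...,2]<.13)&(C[...,2]>.112)
    pts=C[lid][:,:2]; (cx,cy),r=cv2.minEnclosingCircle(pts.astype(np.float32)); print(' lid circ',round(cx,4),round(cy,4),round(r,4),len(pts))
    bar=m&(C[...,2]>.155); P=C[bar]; print(' bar',len(P),P.mean(0).round(4),P[:,2].max().round(4))
    w,v=np.linalg.eigh(np.cov(P[:,:2].T)); q=(P[:,:2]-P[:,:2].mean(0))@v; print('  dir',v[:,1].round(3),np.ptp(q,axis=0).round(4),((q.max(0)+q.min(0))/2@v.T+P[:,:2].mean(0)).round(4))
    # stand: right area
    st=R&(C[...,2]>.03)&(C[...,2]<.056)&(C[...,1]>.1)&(C[...,0]>.4)&(C[...,0]<.75)
    if n=='scene0': k=(slice(160,215),slice(410,465))
    else: k=(slice(300,365),slice(240,310))
    M=np.zeros_like(st);M[k]=True
    A=C[M&R&(C[...,2]>.033)&(C[...,2]<.06)][:,:2]; e=cv2.fitEllipse(A.astype(np.float32)); print(' stand',len(A),A.mean(0).round(4),((A.max(0)+A.min(0))/2).round(4),np.ptp(A,axis=0).round(4),cv2.minEnclosingCircle(A.astype(np.float32)))
    cl,p=None,None
    for nm,lo,hi,box in(('rackprong',.135,.156,(.36,.56,-.36,-.22)),('rackbase',.004,.02,(.36,.58,-.40,-.18))):
        mm=R&(C[...,2]>lo)&(C[...,2]<hi)&(C[...,0]>box[0])&(C[...,0]<box[1])&(C[...,1]>box[2])&(C[...,1]<box[3])&(g<120)
        P=C[mm]; print(' ',nm,len(P),cv2.minAreaRect(P[:,:2].astype(np.float32)))
```

```text
scene0 pot area [ 0.528 -0.089  0.1  ] [0.678 0.1   0.17 ]
 lid circ 0.6034 0.0084 0.0763 1567
 bar 98 [0.603  0.0075 0.1628] 0.1695
  dir [0.298 0.954] [0.0122 0.0686] [0.6019 0.0088]
 stand 329 [0.4811 0.3278] [0.4685 0.3215] [0.1281 0.1308] ((0.47666680812835693, 0.32738274335861206), 0.0746268704533577)
  rackprong 253 ((0.4829201400279999, -0.3090597987174988), (0.11514193564653397, 0.10114632546901703), 75.07380676269531)
  rackbase 1001 ((0.47279590368270874, -0.3047657310962677), (0.11768773198127747, 0.17004479467868805), 79.62663269042969)
side0 pot area [ 0.522 -0.079  0.1  ] [0.672 0.111 0.17 ]
 lid circ 0.5982 0.0128 0.0795 1232
 bar 64 [0.5987 0.0165 0.1639] 0.1705
  dir [0.325 0.946] [0.0146 0.0648] [0.5992 0.0147]
 stand 511 [0.4723 0.3381] [0.4645 0.3265] [0.1311 0.1269] ((0.4722011089324951, 0.33485060930252075), 0.07515700161457062)
  rackprong 215 ((0.46208110451698303, -0.29789358377456665), (0.11697588860988617, 0.13610747456550598), 81.48026275634766)
  rackbase 860 ((0.46772274374961853, -0.29875120520591736), (0.12713828682899475, 0.16752196848392487), 79.86653900146484)
```

Run:
```python
from h import *
rng=np.random.default_rng(0)
for n in('scene0','side0'):
    c=load(n);C=cloud(c);hsv=cv2.cvtColor(c['p'],cv2.COLOR_RGB2HSV)
    R=(C[...,0]>.1)&(C[...,0]<1.0)&(np.abs(C[...,1])<.6)&(c['d']>0)&(C[...,2]<.3)
    for nm,lo,hi in(('green',50,75),('turq',78,95),('blue',105,128)):
        m=(R&(hsv[...,0]>=lo)&(hsv[...,0]<=hi)&(hsv[...,1]>130)&(C[...,2]>.02)).astype(np.uint8)
        k,l,st,_=cv2.connectedComponentsWithStats(m)
        for i in range(1,k):
            if st[i,4]>60: P=C[l==i]; print(n,nm,st[i,:2],np.percentile(P,1,axis=0).round(3),np.percentile(P,99,axis=0).round(3))
    k=(slice(160,215),slice(410,465)) if n=='scene0' else (slice(300,365),slice(240,310))
    g=c['p'].min(-1); sub=g[k]; t,_=cv2.threshold(sub.copy(),0,255,cv2.THRESH_OTSU)
    vv,uu=np.nonzero(sub>t); 
    P=np.array([plane(c,u+k[1].start,v+k[0].start,.041)[:2] for u,v in zip(uu,vv)])
    best=(0,)
    for _ in range(4000):
        a=P[rng.choice(len(P),3,False)]
        A=np.c_[2*a,np.ones(3)]
        try: s=np.linalg.solve(A,(a**2).sum(1))
        except Exception: continue
        r=np.sqrt(max(s[2]+s[:2]@s[:2],0))
        if not .042<r<.058: continue
        q=(np.abs(np.linalg.norm(P-s[:2],axis=1)-r)<.005).sum()
        if q>best[0]: best=(q,s[:2],r)
    print(n,'otsu',t,len(P),best)
```

```text
scene0 green [210 158] [ 0.236 -0.313  0.145] [ 0.344 -0.294  0.155]
scene0 green [137 186] [ 0.318 -0.526  0.133] [ 0.354 -0.418  0.154]
scene0 turq [158 231] [ 0.554 -0.504  0.027] [ 0.636 -0.414  0.155]
scene0 blue [277 156] [ 0.301 -0.129  0.029] [ 0.388 -0.041  0.154]
scene0 otsu 151.0 2595 (np.int64(197), array([0.46945181, 0.33726914]), np.float64(0.057095075392103456))
side0 green [399 146] [ 0.227 -0.521  0.025] [ 0.347 -0.28   0.157]
side0 turq [341 131] [ 0.54  -0.497  0.057] [ 0.629 -0.405  0.159]
side0 blue [361 213] [ 0.292 -0.121  0.026] [ 0.379 -0.029  0.157]
side0 otsu 125.0 4081 (np.int64(405), array([0.47861702, 0.31830792]), np.float64(0.05731166424445307))
```

```bash
python3 -m jog '[{"x":3,"y":4,"z":3,"wz":0.1},{"x":6,"y":9,"z":6,"wz":0.25},{"x":9,"y":14,"z":8,"wz":0.4},{"x":12,"y":19,"z":9,"wz":0.55},{"x":14,"y":24,"z":9,"wz":0.7},{"x":17,"y":28,"z":9,"wz":0.85},{"x":19,"y":32,"z":9,"wz":0.98},{"x":20,"y":33.8,"z":9,"wz":1.05},{"x":20,"y":33.8,"z":9,"wz":1.05},{"x":20,"y":33.8,"z":9,"wz":1.05}]' 40
python3 - <<'E'
from h import *
snap('wrist','w1')
print(bot.get_state()['eef_pos'],bot.get_state()['ee_rot'],bot.get_state()['joint_positions'].round(2))
E
```

```text
[ 0.23566573 -0.63215614  0.23065525] [-2.57985699e+00  1.79157287e+00  1.56437899e-03] [ 1.19  0.47 -0.05  1.53  0.02  1.14 -0.08]validation failed for argument at $[0]...
```

View pics/w1.png

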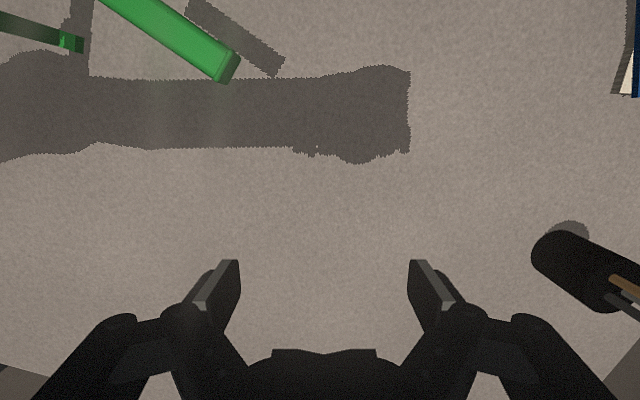

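Nothing moved: the call was refused, and the picture shows the same view as before. Probably every row must have all seven keys.

```bash
python3 -m jog '[{"wx":0,"wy":0,"wz":0.1,"x":3,"y":4,"z":3,"claw":-1},{"wx":0,"wy":0,"wz":0.25,"x":6,"y":9,"z":6,"claw":-1},{"wx":0,"wy":0,"wz":0.4,"x":9,"y":14,"z":8,"claw":-1},{"wx":0,"wy":0,"wz":0.55,"x":12,"y":19,"z":9,"claw":-1},{"wx":0,"wy":0,"wz":0.7,"x":14,"y":24,"z":9,"claw":-1},{"wx":0,"wy":0,"wz":0.85,"x":17,"y":28,"z":9,"claw":-1},{"wx":0,"wy":0,"wz":0.98,"x":19,"y":32,"z":9,"claw":-1},{"wx":0,"wy":0,"wz":1.05,"x":20,"y":33.8,"z":9,"claw":-1},{"wx":0,"wy":0,"wz":1.05,"x":20,"y":33.8,"z":9,"claw":-1}]' 40
python3 - <<'E'
from h import *
snap('wrist','w2')
s=bot.get_state();print(s['clock'],s['eef_pos'],s['ee_rot'],s['joint_positions'].round(2))
E
```

```text
clock: 1.1
eef_pos: [0.439, -0.2879, 0.322]
ee_rot: [-3.13, 0.24, -0.003]
force: [-0.0, 0.2, 0.5]
gripper_width: 0.0855
1.15 [ 0.43855658 -0.28898954  0.32180843] [-3.13073567e+00  2.43232097e-01 -2.37432280e-03] [ 0.87  0.18 -0.42  1.74  0.08  1.23  0.27]
```

View pics/w2.png

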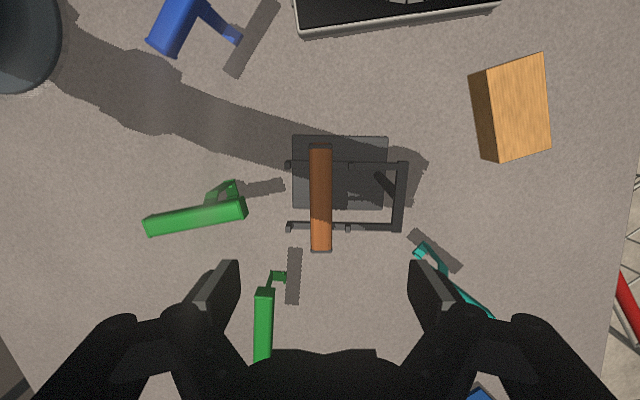

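The view is along the handle. The orange handle is at px (320,199), the prongs at rows ~163 and ~228, the upturned ends on the left and the crosspiece on the right. I'll measure it.

Run:
```python
from h import *
c=load('w2');C=cloud(c);hsv=cv2.cvtColor(c['p'],cv2.COLOR_RGB2HSV)
m=((hsv[...,0]<14)&(hsv[...,1]>130));m[:, :280]=0;m[:,360:]=0;m[:120]=0;m[265:]=0
P=C[m&(c['d']>0)];T=P[P[:,2]>.168];print(len(P),T.mean(0).round(4))
r=cv2.minAreaRect(T[:,:2].astype(np.float32));print('top',r)
for nm,u,v in(('tipL+y',288,164),('tipL-y',289,228),('cross+y',405,163),('cross-y',403,230)):
    print(nm,plane(c,u,v,.15)[:2].round(4))
g=c['p'].max(-1)
mm=(C[...,2]>.135)&(C[...,2]<.165)&(c['d']>0)&(g<90)&(C[...,0]>.38)&(C[...,0]<.57)&(C[...,1]>-.36)&(C[...,1]<-.22)
Q=C[mm]; print(len(Q),cv2.minAreaRect(Q[:,:2].astype(np.float32)),Q[:,2].mean())
```

```text
1938 [ 0.4356 -0.2952  0.1742]
top ((0.4352779984474182, -0.29659712314605713), (0.10950823873281479, 0.022777685895562172), 81.71380615234375)
tipL+y [ 0.4058 -0.2558]
tipL-y [ 0.3929 -0.3296]
cross+y [ 0.5323 -0.2741]
cross-y [ 0.5246 -0.3525]
2040 ((0.46467792987823486, -0.29262644052505493), (0.09991574287414551, 0.1356968730688095), 78.98100280761719) 0.1504956495852495
```

```bash
python3 -m jog '[{"wx":0,"wy":0,"wz":0,"x":0,"y":-0.25,"z":-3,"claw":-1},{"wx":0,"wy":0,"wz":0,"x":0,"y":-0.25,"z":-7,"claw":-1},{"wx":0,"wy":0,"wz":0,"x":0,"y":-0.25,"z":-10,"claw":-1},{"wx":0,"wy":0,"wz":0,"x":0,"y":-0.25,"z":-13,"claw":-1},{"wx":0,"wy":0,"wz":0,"x":0,"y":-0.25,"z":-15.5,"claw":-1},{"wx":0,"wy":0,"wz":0,"x":0,"y":-0.25,"z":-17.4,"claw":-1},{"wx":0,"wy":0,"wz":0,"x":0,"y":-0.25,"z":-17.4,"claw":-1},{"wx":0,"wy":0,"wz":0,"x":0,"y":-0.25,"z":-17.4,"claw":-1}]'
python3 - <<'E'
from h import *
snap('wrist','w3')
E
```

```text
clock: 1.95
eef_pos: [0.4354, -0.2981, 0.1474]
ee_rot: [3.131, -0.26, -0.001]
force: [0.2, -0.2, 0.2]
gripper_width: 0.0854
```

View pics/w3.png

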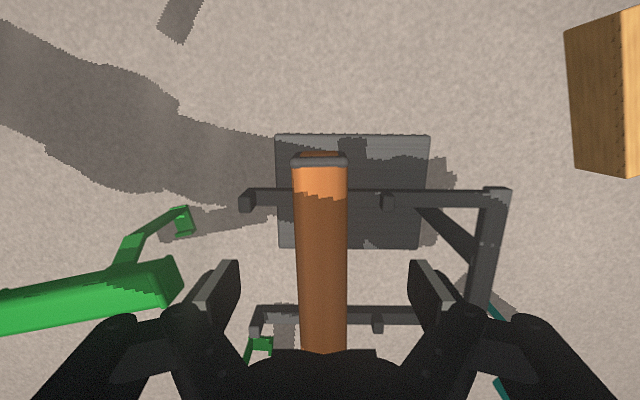

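The fingers straddle the handle (columns 292–348) evenly, with pads at 240 and 410, between the prongs. Closing.

```bash
python3 -m jog '[{"wx":0,"wy":0,"wz":0,"x":0,"y":0,"z":0,"claw":1},{"wx":0,"wy":0,"wz":0,"x":0,"y":0,"z":0,"claw":1},{"wx":0,"wy":0,"wz":0,"x":0,"y":0,"z":0,"claw":1},{"wx":0,"wy":0,"wz":0,"x":0,"y":0,"z":0,"claw":1},{"wx":0,"wy":0,"wz":0,"x":0,"y":0,"z":0,"claw":1},{"wx":0,"wy":0,"wz":0,"x":0,"y":0,"z":0,"claw":1},{"wx":0,"wy":0,"wz":0,"x":0,"y":0,"z":0,"claw":1}]' 70
```

```text
clock: 2.7
eef_pos: [0.4359, -0.2971, 0.1479]
ee_rot: [3.131, -0.257, 0.001]
force: [-1.8, -0.2, 5.8]
gripper_width: 0.0226
```

```bash
python3 -m jog '[{"wx":0,"wy":0,"wz":0,"x":0,"y":0,"z":0.5,"claw":1},{"wx":0,"wy":0,"wz":0,"x":0,"y":0,"z":2,"claw":1},{"wx":0,"wy":0,"wz":0,"x":0,"y":0,"z":5,"claw":1},{"wx":0,"wy":0,"wz":0,"x":0,"y":0,"z":9,"claw":1},{"wx":0,"wy":0,"wz":0,"x":0,"y":0,"z":13,"claw":1},{"wx":0,"wy":0,"wz":0,"x":0,"y":0,"z":17,"claw":1},{"wx":0,"wy":0,"wz":0,"x":0,"y":0,"z":20,"claw":1},{"wx":0,"wy":0,"wz":0,"x":0,"y":0,"z":20,"claw":1},{"wx":0,"wy":0,"wz":0,"x":0,"y":0,"z":20,"claw":1}]'
python3 - <<'E'
from h import *
snap('wrist','w4');snap('side','side4');snap('scene','scene4')
for n,b in (('side4',(60,240,290,470)),('scene4',(100,300,150,350))):
    p=load(n)['p'][b[0]:b[1],b[2]:b[3],::-1];cv2.imwrite(f'pics/{n}c.png',cv2.resize(p,None,fx=3,fy=3,interpolation=cv2.INTER_CUBIC))
E
```

```text
clock: 3.6
eef_pos: [0.4355, -0.2968, 0.3469]
ee_rot: [-3.131, 0.257, 0.001]
force: [-0.7, -0.3, -2.3]
gripper_width: 0.0225
```

View pics/side4c.png

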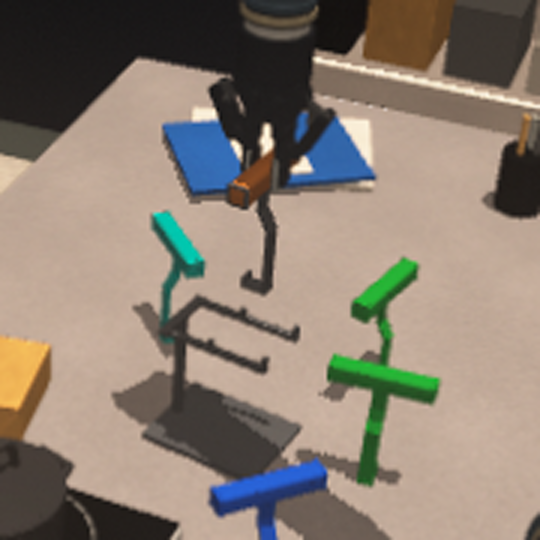

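View pics/scene4c.png

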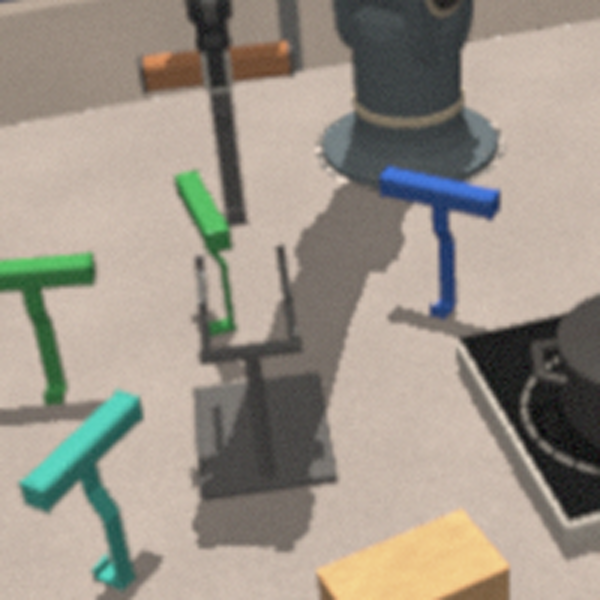

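View pics/w4.png

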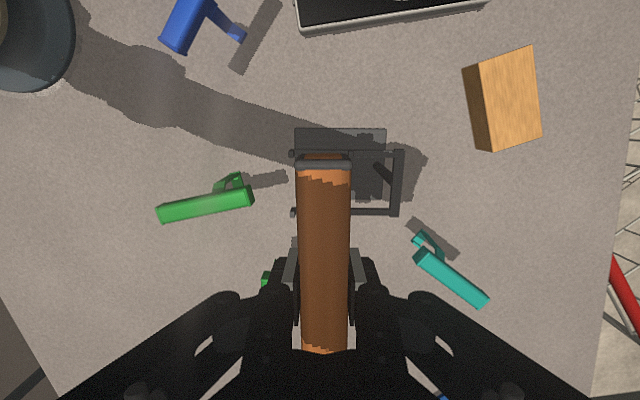

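The lifter came off cleanly, hanging upright in the fingers (hook at side px ~(376,155)), with wrist force −2.3 N ≈ 0.2 kg. I'll measure handle and hook relative to the TCP, and take the stand and rack from this cleaner view.

Run:
```python
from h import *
c=load('w4');C=cloud(c);hsv=cv2.cvtColor(c['p'],cv2.COLOR_RGB2HSV)
m=(hsv[...,0]<14)&(hsv[...,1]>130)&(c['d']>0);m[:,:285]=0;m[:,365:]=0;m[:145]=0
P=C[m];T=P[P[:,2]>np.median(P[:,2])-.006];r=cv2.minAreaRect(T[:,:2].astype(np.float32))
mu=T.mean(0);cf=np.linalg.lstsq(np.c_[T[:,:2]-mu[:2],np.ones(len(T))],T[:,2],rcond=None)[0]
print('handle top',mu.round(4),r,'slope',cf.round(3), T[:,1].max().round(4))
for n,b in(('side4',(130,165,340,400)),('scene4',(110,180,205,250))):
    c=load(n);C=cloud(c);mm=np.zeros(c['d'].shape,bool);mm[b[0]:b[1],b[2]:b[3]]=1
    mm&=(C[...,2]>.18)&(C[...,2]<.36)&(np.abs(C[...,0]-.4355)<.06)&(np.abs(C[...,1]+.297)<.07)&(c['p'].max(-1)<110)
    Q=C[mm];print(n,len(Q))
    for lo in np.arange(.2,.32,.015):
        q=Q[(Q[:,2]>lo)&(Q[:,2]<=lo+.015)]
        if len(q): print(round(lo,3),len(q),q.mean(0).round(4),np.ptp(q,axis=0).round(3))
    print(Q[:,2].min())
```

```text
handle top [ 0.4386 -0.2821  0.3736] ((0.43868714570999146, -0.28678736090660095), (0.09900404512882233, 0.02557395212352276), 80.70254516601562) slope [ 0.002 -0.003  0.374] -0.2368
side4 134
0.215 31 [ 0.4335 -0.2906  0.2263] [0.031 0.024 0.008]
0.23 22 [ 0.4281 -0.2907  0.2363] [0.028 0.021 0.014]
0.245 13 [ 0.4208 -0.2865  0.2517] [0.007 0.022 0.014]
0.26 15 [ 0.4206 -0.2878  0.2682] [0.006 0.017 0.013]
0.275 17 [ 0.4215 -0.2887  0.2832] [0.009 0.021 0.014]
0.29 16 [ 0.4214 -0.2894  0.3001] [0.009 0.02  0.012]
0.305 17 [ 0.4275 -0.2897  0.3124] [0.007 0.018 0.013]
0.22153737096117032
scene4 353
0.215 40 [ 0.4357 -0.2959  0.2255] [0.031 0.016 0.01 ]
0.23 40 [ 0.43   -0.2953  0.2363] [0.03  0.019 0.015]
0.245 32 [ 0.424  -0.2941  0.2529] [0.007 0.014 0.014]
0.26 30 [ 0.4244 -0.2946  0.2682] [0.007 0.015 0.014]
0.275 32 [ 0.4248 -0.2945  0.2828] [0.009 0.014 0.015]
0.29 27 [ 0.4264 -0.2943  0.2968] [0.01  0.013 0.014]
0.305 28 [ 0.4337 -0.2961  0.3127] [0.011 0.015 0.014]
0.22015884951446058
```

```bash
python3 -m jog '[{"wx":0,"wy":0,"wz":0,"x":0.5,"y":2,"z":0,"claw":1},{"wx":0,"wy":0,"wz":-0.03,"x":1.5,"y":6,"z":0,"claw":1},{"wx":0,"wy":0,"wz":-0.06,"x":3,"y":10.5,"z":0,"claw":1},{"wx":0,"wy":0,"wz":-0.09,"x":4.2,"y":15,"z":0,"claw":1},{"wx":0,"wy":0,"wz":-0.12,"x":5.5,"y":19.5,"z":0,"claw":1},{"wx":0,"wy":0,"wz":-0.15,"x":6.7,"y":24,"z":0,"claw":1},{"wx":0,"wy":0,"wz":-0.15,"x":7.8,"y":28,"z":0,"claw":1},{"wx":0,"wy":0,"wz":-0.15,"x":8.6,"y":31.5,"z":0,"claw":1},{"wx":0,"wy":0,"wz":-0.15,"x":9,"y":33,"z":0,"claw":1},{"wx":0,"wy":0,"wz":-0.15,"x":9,"y":33,"z":0,"claw":1},{"wx":0,"wy":0,"wz":-0.15,"x":9,"y":33,"z":0,"claw":1}]'
python3 - <<'E'
from h import *
snap('wrist','w5')
s=bot.get_state();print(s['clock'],s['eef_pos'],s['ee_rot'],s['joint_positions'].round(2))
E
```

```text
clock: 4.85
eef_pos: [0.5253, 0.0321, 0.3461]
ee_rot: [3.102, -0.491, -0.004]
force: [-0.8, -0.1, -1.9]
gripper_width: 0.0229
4.9 [0.52543252 0.03130487 0.34629664] [ 3.10128100e+00 -4.93978045e-01 -2.87627287e-03] [ 0.42  0.2  -0.65  1.69  0.12  1.3  -0.57]
```

View pics/w5.png

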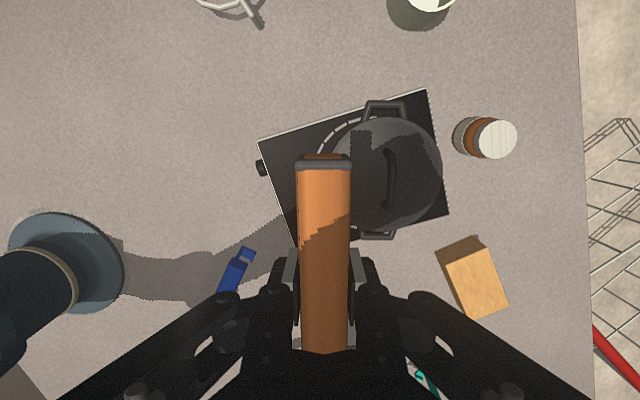

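The wrist view shows the lid with its loop at px (388,152)–(391,205), nearly parallel to the handle. I'll measure it.

Run:
```python
from h import *
c=load('w5');C=cloud(c)
m=(C[...,2]>.1)&(C[...,2]<.18)&(C[...,0]>.5)&(C[...,0]<.72)&(np.abs(C[...,1])<.13)&(c['p'].max(-1)<130)
m[:,:352]=0
b=m&(C[...,2]>.155);P=C[b];r=cv2.minAreaRect(P[:,:2].astype(np.float32));print('bar',len(P),P.mean(0).round(4),P[:,2].max(),r)
T=P[P[:,2]>.163];print(' top',len(T),T.mean(0).round(4),cv2.minAreaRect(T[:,:2].astype(np.float32)))
w,v=np.linalg.eigh(np.cov(T[:,:2].T));print(' dir yaw',np.degrees(np.arctan2(v[1,1],v[0,1]))%180-90)
L=m&(C[...,2]<.13)&(C[...,2]>.114);Q=C[L][:,:2]
hull=cv2.convexHull(Q.astype(np.float32))[:,0]
A=hull[(hull-Q.mean(0))@np.array([.95,-.31])>.0]
s=np.linalg.lstsq(np.c_[2*A,np.ones(len(A))],(A**2).sum(1),rcond=None)[0];print('rim',s[:2],np.sqrt(s[2]+s[:2]@s[:2]),len(A))
# where is crop
cv2.imwrite('pics/w5c.png',cv2.resize(c['p'][90:250,300:460,::-1],None,fx=3.5,fy=3.5,interpolation=cv2.INTER_CUBIC))
```

```text
bar 492 [0.6002 0.0119 0.1652] 0.17064735395682984 ((0.5999400615692139, 0.008918456733226776), (0.06998776644468307, 0.010119521990418434), 72.9560546875)
 top 387 [0.5998 0.0104 0.1668] ((0.5998921990394592, 0.008777109906077385), (0.054426632821559906, 0.010052520781755447), 73.30096435546875)
 dir yaw -18.01507300939086
rim [0.60010592 0.00876761] 0.07558600915327567 25
```

View pics/w5c.png

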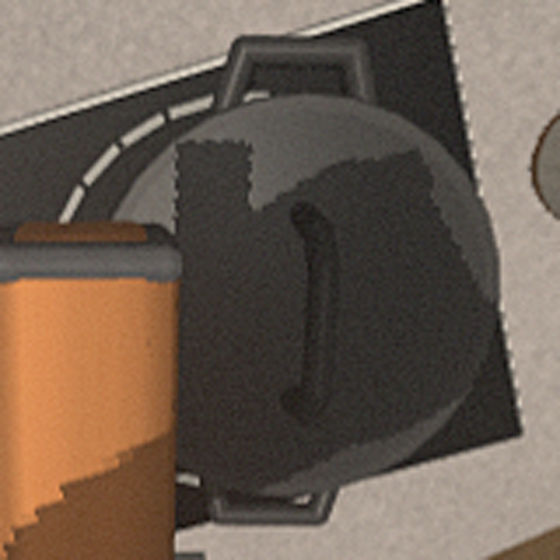

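```bash
python3 -m jog '[{"wx":0,"wy":0,"wz":0,"x":1,"y":-0.3,"z":0,"claw":1},{"wx":0,"wy":0,"wz":0,"x":2,"y":-0.7,"z":-1,"claw":1},{"wx":0,"wy":0,"wz":0,"x":2.7,"y":-0.9,"z":-3,"claw":1},{"wx":0,"wy":0,"wz":0,"x":2.7,"y":-0.9,"z":-5.5,"claw":1},{"wx":0,"wy":0,"wz":0,"x":2.7,"y":-0.9,"z":-7.5,"claw":1},{"wx":0,"wy":0,"wz":0,"x":2.7,"y":-0.9,"z":-8.2,"claw":1},{"wx":0,"wy":0,"wz":0,"x":2.7,"y":-0.9,"z":-8.2,"claw":1},{"wx":0,"wy":0,"wz":0,"x":2.7,"y":-0.9,"z":-8.2,"claw":1},{"wx":0,"wy":0,"wz":0,"x":2.7,"y":-0.9,"z":-8.2,"claw":1}]'
python3 - <<'E'
from h import *
snap('side','side6');snap('scene','scene6');snap('wrist','w6')
a=load('side6')['p'][150:270,230:350,::-1];b=load('scene6')['p'][130:250,300:420,::-1]
cv2.imwrite('pics/c6.png',cv2.resize(np.hstack([a,b]),None,fx=3.3,fy=3.3,interpolation=cv2.INTER_CUBIC))
s=bot.get_state();print(s['clock'],s['eef_pos'],s['ee_rot'])
for n in('side6','scene6'):
    c=load(n);C=cloud(c)
    for nm,sel in(('hook',(C[...,2]>.134)&(C[...,2]<.165)&(np.hypot(C[...,0]-.553,C[...,1]-.0245)<.026)),('bar',(C[...,2]>.158)&(C[...,2]<.175)&(np.hypot(C[...,0]-.600,C[...,1]-.0089)<.022)),('strap',(C[...,2]>.17)&(C[...,2]<.21)&(np.hypot(C[...,0]-.553,C[...,1]-.0245)<.03))):
        P=C[sel&(c['p'].max(-1)<130)]
        if len(P): print(n,nm,len(P),P.mean(0).round(4),P.min(0).round(3),P.max(0).round(3))
E
```

```text
clock: 5.8
eef_pos: [0.5537, 0.0241, 0.2665]
ee_rot: [-3.102, 0.491, -0.004]
force: [0.1, 0.2, -2.0]
gripper_width: 0.0228
5.95 [0.55321774 0.02409176 0.2661943 ] [-3.10282599e+00  4.91145057e-01 -2.67085990e-03]
side6 hook 74 [0.551  0.0305 0.1502] [0.536 0.015 0.139] [0.568 0.041 0.165]
side6 bar 41 [0.596  0.0103 0.1661] [ 0.587 -0.009  0.159] [0.608 0.03  0.171]
side6 strap 61 [0.5406 0.0332 0.1916] [0.536 0.022 0.172] [0.549 0.043 0.21 ]
scene6 hook 85 [0.5523 0.0246 0.1511] [0.538 0.011 0.142] [0.57  0.036 0.165]
scene6 bar 67 [0.603  0.0085 0.1644] [ 0.592 -0.011  0.159] [0.613 0.03  0.169]
scene6 strap 87 [0.5442 0.0271 0.1901] [0.539 0.019 0.17 ] [0.55  0.037 0.21 ]
```

View pics/c6.png

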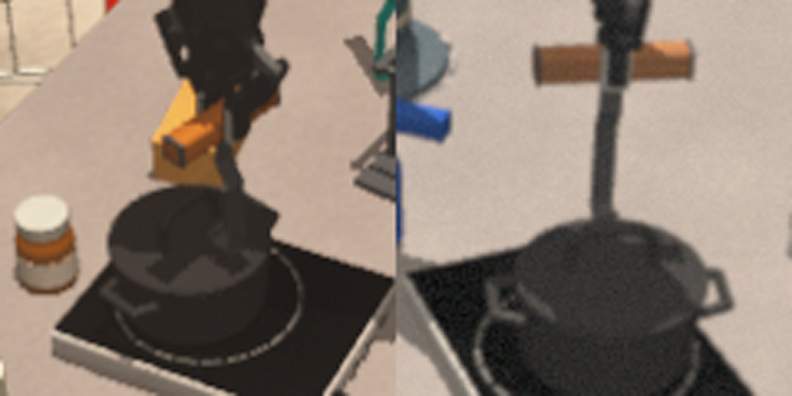

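View pics/w6.png

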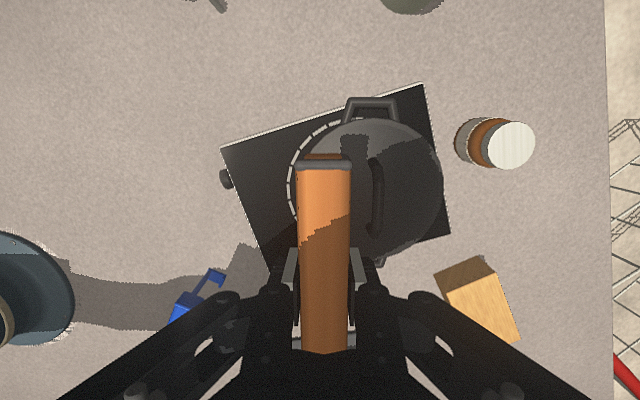

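Lateral alignment is within ~2 mm; the hook stands behind the loop, ~48 mm along lid x. Lowering 3 mm more, then driving in.

```bash
python3 -m jog '[{"wx":0,"wy":0,"wz":0,"x":0,"y":0,"z":-0.3,"claw":1},{"wx":0,"wy":0,"wz":0,"x":0.6,"y":-0.2,"z":-0.3,"claw":1},{"wx":0,"wy":0,"wz":0,"x":1.4,"y":-0.45,"z":-0.3,"claw":1},{"wx":0,"wy":0,"wz":0,"x":2.2,"y":-0.7,"z":-0.3,"claw":1},{"wx":0,"wy":0,"wz":0,"x":3,"y":-0.96,"z":-0.3,"claw":1},{"wx":0,"wy":0,"wz":0,"x":3.8,"y":-1.2,"z":-0.3,"claw":1},{"wx":0,"wy":0,"wz":0,"x":4.4,"y":-1.4,"z":-0.3,"claw":1},{"wx":0,"wy":0,"wz":0,"x":4.6,"y":-1.47,"z":-0.3,"claw":1},{"wx":0,"wy":0,"wz":0,"x":4.6,"y":-1.47,"z":-0.3,"claw":1},{"wx":0,"wy":0,"wz":0,"x":4.6,"y":-1.47,"z":-0.3,"claw":1}]'
python3 - <<'E'
from h import *
snap('side','side7');snap('scene','scene7')
a=load('side7')['p'][150:270,230:350,::-1];b=load('scene7')['p'][130:250,300:420,::-1]
cv2.imwrite('pics/c7.png',cv2.resize(np.hstack([a,b]),None,fx=3.3,fy=3.3,interpolation=cv2.INTER_CUBIC))
s=bot.get_state();print(s['clock'],s['eef_pos'],s['ee_rot'],s['force'])
E
```

```text
clock: 6.95
eef_pos: [0.5985, 0.0095, 0.2623]
ee_rot: [-3.103, 0.491, 0.001]
force: [0.3, 0.2, -2.4]
gripper_width: 0.0232
7.05 [0.5985098  0.00949559 0.26240799] [ 3.10293904e+00 -4.90517602e-01 -3.42356927e-05] [-0.49136075 -0.84062358 -2.19780725]
```

View pics/c7.png

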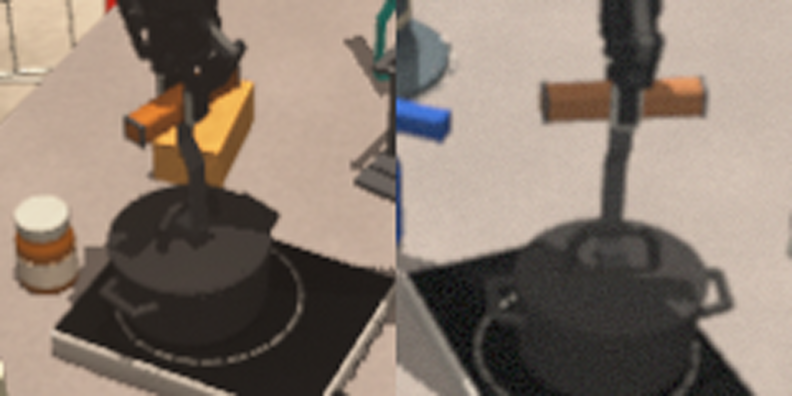

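The strap stands right behind the loop's bar (scene crop px ~(615,230)) and nothing has been hit. Lifting slowly, watching the force.

```bash
python3 -m jog '[{"wx":0,"wy":0,"wz":0,"x":0,"y":0,"z":0.6,"claw":1},{"wx":0,"wy":0,"wz":0,"x":0,"y":0,"z":1.1,"claw":1},{"wx":0,"wy":0,"wz":0,"x":0,"y":0,"z":1.4,"claw":1},{"wx":0,"wy":0,"wz":0,"x":0,"y":0,"z":1.7,"claw":1},{"wx":0,"wy":0,"wz":0,"x":0,"y":0,"z":2,"claw":1},{"wx":0,"wy":0,"wz":0,"x":0,"y":0,"z":2.3,"claw":1},{"wx":0,"wy":0,"wz":0,"x":0,"y":0,"z":2.3,"claw":1},{"wx":0,"wy":0,"wz":0,"x":0,"y":0,"z":2.3,"claw":1}]' 100
python3 - <<'E'
from h import *
snap('side','side8');snap('scene','scene8')
a=load('side8')['p'][150:270,230:350,::-1];b=load('scene8')['p'][130:250,300:420,::-1]
cv2.imwrite('pics/c8.png',cv2.resize(np.hstack([a,b]),None,fx=3.3,fy=3.3,interpolation=cv2.INTER_CUBIC))
s=bot.get_state();print(s['clock'],s['eef_pos'],s['ee_rot'],s['force'],s['wrist_torque'])
E
```

```text
clock: 7.85
eef_pos: [0.5986, 0.0092, 0.2848]
ee_rot: [3.103, -0.491, -0.001]
force: [0.2, -0.6, -7.1]
gripper_width: 0.0219
7.95 [0.59860224 0.00922421 0.28490331] [ 3.10281259e+00 -4.91172827e-01 -1.16089702e-03] [ 3.02490051e-03 -1.13672138e-01 -7.06185469e+00] [-0.03320147 -0.08057072 -0.02408573]
```

View pics/c8.png

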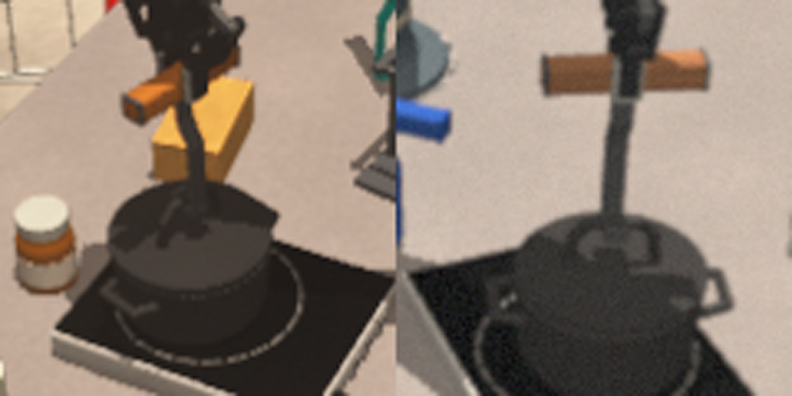

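The lid's weight (~5 N) is on the lifter and the lid looks level. Raising it.

```bash
python3 -m jog '[{"wx":0,"wy":0,"wz":0,"x":0,"y":0,"z":0.4,"claw":1},{"wx":0,"wy":0,"wz":0,"x":0,"y":0,"z":1,"claw":1},{"wx":0,"wy":0,"wz":0,"x":0,"y":0,"z":1.8,"claw":1},{"wx":0,"wy":0,"wz":0,"x":0,"y":0,"z":2.8,"claw":1},{"wx":0,"wy":0,"wz":0,"x":0,"y":0,"z":4,"claw":1},{"wx":0,"wy":0,"wz":0,"x":0,"y":0,"z":5.2,"claw":1},{"wx":0,"wy":0,"wz":0,"x":0,"y":0,"z":6.2,"claw":1},{"wx":0,"wy":0,"wz":0,"x":0,"y":0,"z":7,"claw":1},{"wx":0,"wy":0,"wz":0,"x":0,"y":0,"z":7.5,"claw":1},{"wx":0,"wy":0,"wz":0,"x":0,"y":0,"z":7.5,"claw":1},{"wx":0,"wy":0,"wz":0,"x":0,"y":0,"z":7.5,"claw":1},{"wx":0,"wy":0,"wz":0,"x":0,"y":0,"z":7.5,"claw":1}]'
python3 - <<'E'
from h import *
snap('side','side9');snap('scene','scene9')
a=load('side9')['p'][130:250,230:350,::-1];b=load('scene9')['p'][110:230,300:420,::-1]
cv2.imwrite('pics/c9.png',cv2.resize(np.hstack([a,b]),None,fx=3.3,fy=3.3,interpolation=cv2.INTER_CUBIC))
s=bot.get_state();print(s['clock'],s['eef_pos'],s['force'],s['wrist_torque'])
for n in('side9','scene9'):
    c=load(n);C=cloud(c);m=(np.hypot(C[...,0]-.6,C[...,1]-.009)<.085)&(C[...,2]>.185)&(C[...,2]<.206)&(c['p'].max(-1)<130);P=C[m]
    T=P[(np.hypot(*(P[:,:2]-[.6,.009]).T)>.045)];mu=T.mean(0);print(n,len(P),((P.max(0)+P.min(0))/2).round(4),np.linalg.lstsq(np.c_[T[:,:2]-mu[:2],np.ones(len(T))],T[:,2],rcond=None)[0].round(3))
E
```

```text
clock: 9.15
eef_pos: [0.5985, 0.0092, 0.3596]
ee_rot: [3.103, -0.491, -0.002]
force: [0.0, -0.5, -7.9]
gripper_width: 0.0223
9.25 [0.59858319 0.0092126  0.35974128] [ 0.32158242 -0.19141427 -7.36988673] [ 0.03538911 -0.01423532  0.07589041]
side9 733 [0.5974 0.013  0.2001] [ 0.003 -0.004  0.203]
scene9 1049 [0.6008 0.0082 0.2005] [-0.009  0.005  0.203]
```

View pics/c9.png

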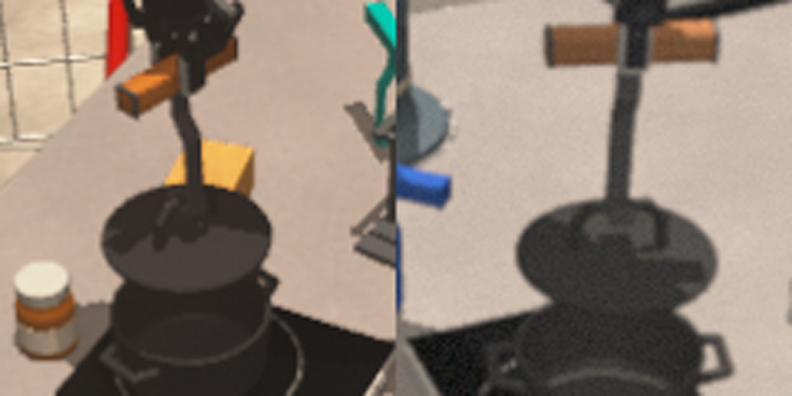

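The lid hangs level (slopes <0.01) and clear of the pot, which stayed put. Now the stand's centre, using a better mask.

Run:
```python
from h import *
out=[]
for n,(r0,r1,c0,c1) in(('scene0',(170,210,410,465)),('side0',(305,365,240,310))):
    c=load(n);g=c['p'].min(-1);th=cv2.morphologyEx(g,cv2.MORPH_TOPHAT,np.ones((9,9),np.uint8))
    k=np.zeros_like(g);k[r0:r1,c0:c1]=1
    m=(th>25)&(k>0); cv2.imwrite(f'pics/{n}_m.png',np.dstack([m*255]*3).astype(np.uint8)[r0:r1,c0:c1])
    out.append(cv2.resize(np.hstack([c['p'][r0:r1,c0:c1,::-1],np.dstack([m*255]*3).astype(np.uint8)[r0:r1,c0:c1]]),(700,290),interpolation=cv2.INTER_NEAREST))
    vv,uu=np.nonzero(m);P=np.array([plane(c,u,v,.042)[:2] for u,v in zip(uu,vv)])
    best=(0,)
    gx,gy=np.meshgrid(np.arange(.44,.51,.001),np.arange(.295,.365,.001))
    D=np.abs(np.hypot(P[:,0,None,None]-gx,P[:,1,None,None]-gy)-.050)
    q=(D<.004).sum(0);b=np.unravel_index(q.argmax(),q.shape);ctr=np.array([gx[b],gy[b]])
    I=P[np.abs(np.linalg.norm(P-ctr,axis=1)-.05)<.006]
    s=np.linalg.lstsq(np.c_[2*I,np.ones(len(I))],(I**2).sum(1),rcond=None)[0]
    print(n,len(P),q.max(),ctr,'lsq',s[:2].round(4),np.sqrt(s[2]+s[:2]@s[:2]).round(4))
cv2.imwrite('pics/stand_m.png',np.vstack(out))
```

```text
scene0 519 109 [0.475 0.332] lsq [0.474  0.3324] 0.0513
side0 750 235 [0.475 0.331] lsq [0.475  0.3305] 0.051
```

View pics/stand_m.png

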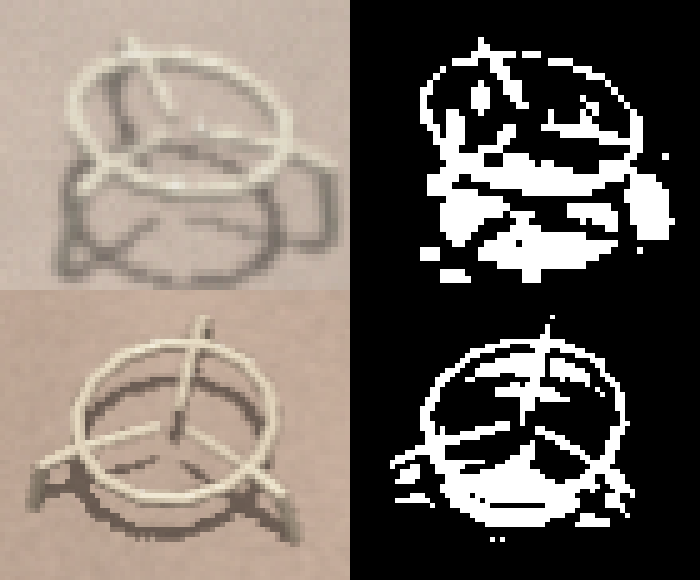

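Both views agree on the stand centre within 2 mm, (0.4747, 0.3315), with ring radius ≈51 mm as stated. I'll carry the lid gently in two legs.

```bash
python3 -m jog '[{"wx":0,"wy":0,"wz":0,"x":-0.18,"y":0.47,"z":0,"claw":1},{"wx":0,"wy":0,"wz":0,"x":-0.54,"y":1.4,"z":0,"claw":1},{"wx":0,"wy":0,"wz":0,"x":-1.08,"y":2.8,"z":0,"claw":1},{"wx":0,"wy":0,"wz":0,"x":-1.8,"y":4.67,"z":0,"claw":1},{"wx":0,"wy":0,"wz":0,"x":-2.53,"y":6.53,"z":0,"claw":1},{"wx":0,"wy":0,"wz":0,"x":-3.25,"y":8.4,"z":0,"claw":1},{"wx":0,"wy":0,"wz":0,"x":-3.97,"y":10.26,"z":0,"claw":1},{"wx":0,"wy":0,"wz":0,"x":-4.69,"y":12.13,"z":0,"claw":1},{"wx":0,"wy":0,"wz":0,"x":-5.4,"y":14,"z":0,"claw":1},{"wx":0,"wy":0,"wz":0,"x":-5.96,"y":15.4,"z":0,"claw":1},{"wx":0,"wy":0,"wz":0,"x":-6.3,"y":16.3,"z":0,"claw":1},{"wx":0,"wy":0,"wz":0,"x":-6.5,"y":16.8,"z":0,"claw":1}]'
python3 - <<'E'
from h import *
snap('side','side10')
cv2.imwrite('pics/c10.png',cv2.resize(load('side10')['p'][130:380,180:380,::-1],None,fx=2.4,fy=2.4,interpolation=cv2.INTER_CUBIC))
c=load('side0')
for u,v in((256,334),(295,334),(275.5,316.4),(275.5,347.9)): print(plane(c,u,v,.043)[:2].round(4))
E
```

```text
clock: 10.45
eef_pos: [0.5331, 0.1786, 0.3605]
ee_rot: [-3.103, 0.489, -0.0]
force: [0.2, -0.0, -7.9]
gripper_width: 0.0223
[0.5132 0.3608]
[0.421  0.3178]
[0.4941 0.2887]
[0.4469 0.377 ]
```

View pics/c10.png

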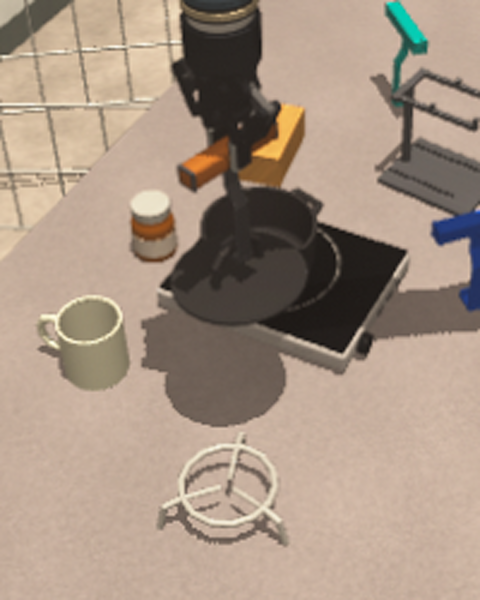

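The lid looks level on the move; the stand is at crop px (228,487), clear of everything. Second leg.

```bash
python3 -m jog '[{"wx":0,"wy":0,"wz":0,"x":-0.18,"y":0.47,"z":0,"claw":1},{"wx":0,"wy":0,"wz":0,"x":-0.54,"y":1.4,"z":0,"claw":1},{"wx":0,"wy":0,"wz":0,"x":-1.08,"y":2.8,"z":0,"claw":1},{"wx":0,"wy":0,"wz":0,"x":-1.8,"y":4.6,"z":0,"claw":1},{"wx":0,"wy":0,"wz":0,"x":-2.5,"y":6.4,"z":0,"claw":1},{"wx":0,"wy":0,"wz":0,"x":-3.2,"y":8.2,"z":0,"claw":1},{"wx":0,"wy":0,"wz":0,"x":-3.9,"y":10,"z":0,"claw":1},{"wx":0,"wy":0,"wz":0,"x":-4.6,"y":11.8,"z":0,"claw":1},{"wx":0,"wy":0,"wz":0,"x":-5.2,"y":13.3,"z":0,"claw":1},{"wx":0,"wy":0,"wz":0,"x":-5.65,"y":14.4,"z":0,"claw":1},{"wx":0,"wy":0,"wz":0,"x":-5.9,"y":15,"z":0,"claw":1},{"wx":0,"wy":0,"wz":0,"x":-6,"y":15.3,"z":0,"claw":1}]'
python3 -m jog '[{"wx":0,"wy":0,"wz":0,"x":0,"y":0,"z":-0.5,"claw":1},{"wx":0,"wy":0,"wz":0,"x":0,"y":0,"z":-1.3,"claw":1},{"wx":0,"wy":0,"wz":0,"x":0,"y":0,"z":-2.3,"claw":1},{"wx":0,"wy":0,"wz":0,"x":0,"y":0,"z":-3.3,"claw":1},{"wx":0,"wy":0,"wz":0,"x":0,"y":0,"z":-4.3,"claw":1},{"wx":0,"wy":0,"wz":0,"x":0,"y":0,"z":-5.3,"claw":1},{"wx":0,"wy":0,"wz":0,"x":0,"y":0,"z":-6.3,"claw":1},{"wx":0,"wy":0,"wz":0,"x":0,"y":0,"z":-7.3,"claw":1},{"wx":0,"wy":0,"wz":0,"x":0,"y":0,"z":-8.2,"claw":1},{"wx":0,"wy":0,"wz":0,"x":0,"y":0,"z":-8.8,"claw":1},{"wx":0,"wy":0,"wz":0,"x":0,"y":0,"z":-9,"claw":1},{"wx":0,"wy":0,"wz":0,"x":0,"y":0,"z":-9,"claw":1}]'
python3 - <<'E'
from h import *
snap('side','side11');snap('scene','scene11')
a=load('side11')['p'][230:380,200:350,::-1];b=load('scene11')['p'][90:240,360:510,::-1]
cv2.imwrite('pics/c11.png',cv2.resize(np.hstack([a,b]),None,fx=2.6,fy=2.6,interpolation=cv2.INTER_CUBIC))
print(bot.get_state()['joint_positions'].round(2))
for n in('side11','scene11'):
    c=load(n);C=cloud(c);m=(np.hypot(C[...,0]-.473,C[...,1]-.331)<.1)&(C[...,2]>.1)&(C[...,2]<.119)&(c['p'].max(-1)<110);P=C[m]
    print(n,len(P),((P.max(0)+P.min(0))/2).round(4),np.ptp(P,axis=0).round(3),cv2.minEnclosingCircle(P[:,:2].astype(np.float32)))
    T=P[(np.hypot(*(P[:,:2]-[.473,.331]).T)>.045)];mu=T.mean(0);print(np.linalg.lstsq(np.c_[T[:,:2]-mu[:2],np.ones(len(T))],T[:,2],rcond=None)[0].round(3))
E
```

```text
clock: 11.7
eef_pos: [0.4734, 0.331, 0.3603]
ee_rot: [3.103, -0.49, -0.0]
force: [-0.7, 0.1, -7.2]
gripper_width: 0.022
clock: 12.9
eef_pos: [0.4738, 0.3303, 0.2701]
ee_rot: [3.103, -0.491, -0.0]
force: [-0.4, -0.3, -7.9]
gripper_width: 0.0224
[-0.11  0.37 -0.75  1.69  0.27  1.19 -1.24]
side11 1644 [0.4733 0.3325 0.1129] [0.15  0.155 0.012] ((0.4739832878112793, 0.33246228098869324), 0.07766362279653549)
[ 0.002 -0.004  0.115]
scene11 791 [0.4774 0.328  0.113 ] [0.148 0.15  0.012] ((0.4772508442401886, 0.3290015161037445), 0.07714524865150452)
[-0.008  0.009  0.114]
```

View pics/c11.png

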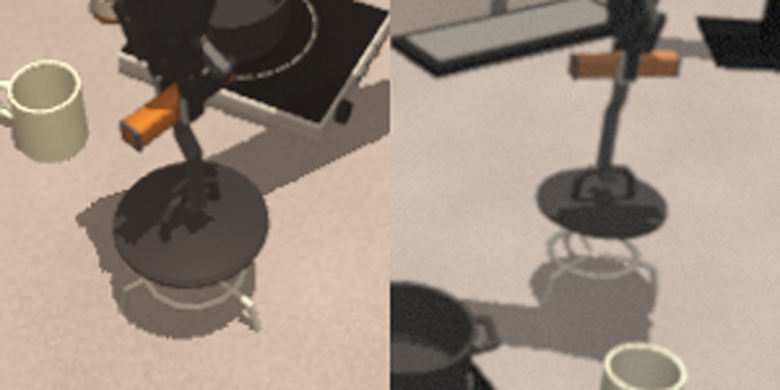

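Lid centred on the stand within ~4 mm in both views, level. Lowering slowly.

```bash
python3 -m jog '[{"wx":0,"wy":0,"wz":0,"x":0,"y":0,"z":-0.5,"claw":1},{"wx":0,"wy":0,"wz":0,"x":0,"y":0,"z":-1.3,"claw":1},{"wx":0,"wy":0,"wz":0,"x":0,"y":0,"z":-2.2,"claw":1},{"wx":0,"wy":0,"wz":0,"x":0,"y":0,"z":-3.1,"claw":1},{"wx":0,"wy":0,"wz":0,"x":0,"y":0,"z":-3.9,"claw":1},{"wx":0,"wy":0,"wz":0,"x":0,"y":0,"z":-4.5,"claw":1},{"wx":0,"wy":0,"wz":0,"x":0,"y":0,"z":-4.9,"claw":1},{"wx":0,"wy":0,"wz":0,"x":0,"y":0,"z":-5.2,"claw":1},{"wx":0,"wy":0,"wz":0,"x":0,"y":0,"z":-5.4,"claw":1},{"wx":0,"wy":0,"wz":0,"x":0,"y":0,"z":-5.6,"claw":1},{"wx":0,"wy":0,"wz":0,"x":0,"y":0,"z":-5.8,"claw":1},{"wx":0,"wy":0,"wz":0,"x":0,"y":0,"z":-6,"claw":1}]'
python3 -m jog '[{"wx":0,"wy":0,"wz":0,"x":0,"y":0,"z":-0.2,"claw":1},{"wx":0,"wy":0,"wz":0,"x":0,"y":0,"z":-0.4,"claw":1},{"wx":0,"wy":0,"wz":0,"x":0,"y":0,"z":-0.4,"claw":1},{"wx":0,"wy":0,"wz":0,"x":0,"y":0,"z":-0.4,"claw":1}]'
python3 - <<'E'
from h import *
snap('side','side12');snap('scene','scene12')
a=load('side12')['p'][230:380,200:350,::-1];b=load('scene12')['p'][90:240,360:510,::-1]
cv2.imwrite('pics/c12.png',cv2.resize(np.hstack([a,b]),None,fx=2.6,fy=2.6,interpolation=cv2.INTER_CUBIC))
for n in('side12','scene12'):
    c=load(n);C=cloud(c);r=np.hypot(C[...,0]-.4745,C[...,1]-.331);m=(r<.1)&(C[...,2]>.035)&(C[...,2]<.064)&(c['p'].max(-1)<110);P=C[m]
    print(n,len(P),((P.max(0)+P.min(0))/2).round(4),np.ptp(P,axis=0).round(3))
    T=P[(np.hypot(*(P[:,:2]-[.473,.331]).T)>.045)&(P[:,2]>.05)];mu=T.mean(0);print(np.linalg.lstsq(np.c_[T[:,:2]-mu[:2],np.ones(len(T))],T[:,2],rcond=None)[0].round(3))
    P=C[(C[...,2]>.093)&(C[...,2]<.115)&(r<.025)&(c['p'].max(-1)<110)];print('bar',P[:,2].mean().round(4))
E
```

```text
clock: 14.2
eef_pos: [0.4745, 0.3312, 0.2116]
ee_rot: [-3.101, 0.491, -0.003]
force: [0.9, 0.5, -1.9]
gripper_width: 0.022
clock: 14.6
eef_pos: [0.4739, 0.3304, 0.2064]
ee_rot: [-3.103, 0.491, -0.0]
force: [-0.9, -0.1, -2.1]
gripper_width: 0.0224
side12 1659 [0.4732 0.3331 0.0581] [0.149 0.154 0.012]
[0.002 0.001 0.059]
bar 0.1025
scene12 882 [0.4799 0.3269 0.0565] [0.153 0.149 0.015]
[-0.014  0.008  0.058]
bar 0.1009
```

View pics/c12.png

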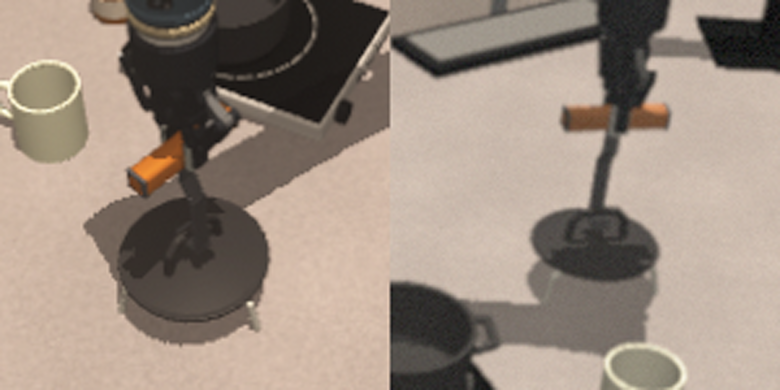

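The lid sits level on the ring with only the lifter's 2 N on the wrist. Lowering 5 mm more for lip clearance and backing out along −x of the hook.

```bash
python3 -m jog '[{"wx":0,"wy":0,"wz":0,"x":0,"y":0,"z":-0.3,"claw":1},{"wx":0,"wy":0,"wz":0,"x":0,"y":0,"z":-0.5,"claw":1},{"wx":0,"wy":0,"wz":0,"x":0,"y":0,"z":-0.5,"claw":1},{"wx":0,"wy":0,"wz":0,"x":-0.5,"y":0.16,"z":-0.5,"claw":1},{"wx":0,"wy":0,"wz":0,"x":-1.1,"y":0.36,"z":-0.5,"claw":1},{"wx":0,"wy":0,"wz":0,"x":-1.8,"y":0.58,"z":-0.5,"claw":1},{"wx":0,"wy":0,"wz":0,"x":-2.6,"y":0.84,"z":-0.5,"claw":1},{"wx":0,"wy":0,"wz":0,"x":-3.4,"y":1.1,"z":-0.5,"claw":1},{"wx":0,"wy":0,"wz":0,"x":-4.2,"y":1.36,"z":-0.5,"claw":1},{"wx":0,"wy":0,"wz":0,"x":-4.8,"y":1.55,"z":-0.5,"claw":1},{"wx":0,"wy":0,"wz":0,"x":-5,"y":1.6,"z":-0.5,"claw":1},{"wx":0,"wy":0,"wz":0,"x":-5,"y":1.6,"z":-0.5,"claw":1}]'
python3 - <<'E'
from h import *
snap('side','side13');snap('scene','scene13')
a=load('side13')['p'][230:380,200:350,::-1];b=load('scene13')['p'][90:240,360:510,::-1]
cv2.imwrite('pics/c13.png',cv2.resize(np.hstack([a,b]),None,fx=2.6,fy=2.6,interpolation=cv2.INTER_CUBIC))
E
```

```text
clock: 15.9
eef_pos: [0.4236, 0.3464, 0.2014]
ee_rot: [-3.103, 0.49, -0.001]
force: [0.7, -0.0, -1.9]
gripper_width: 0.0222
```

View pics/c13.png

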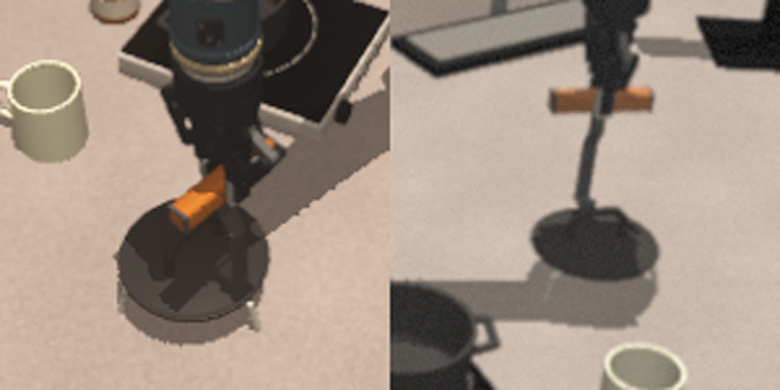

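Unhooked with the lid undisturbed. Raising, then travelling to the rack.

```bash
python3 -m jog '[{"wx":0,"wy":0,"wz":0,"x":0,"y":0,"z":1,"claw":1},{"wx":0,"wy":0,"wz":0,"x":0,"y":0,"z":4,"claw":1},{"wx":0,"wy":0,"wz":0,"x":0,"y":0,"z":8,"claw":1},{"wx":0,"wy":0,"wz":0,"x":0,"y":0,"z":12,"claw":1},{"wx":0,"wy":0,"wz":0,"x":0,"y":0,"z":15.5,"claw":1},{"wx":0,"wy":0,"wz":0,"x":1.5,"y":-3,"z":15.5,"claw":1},{"wx":0,"wy":0,"wz":0,"x":3,"y":-7,"z":15.5,"claw":1},{"wx":0,"wy":0,"wz":0,"x":5,"y":-11,"z":15.5,"claw":1},{"wx":0,"wy":0,"wz":0,"x":6.5,"y":-15,"z":15.5,"claw":1},{"wx":0,"wy":0,"wz":0,"x":7.5,"y":-19,"z":15.5,"claw":1},{"wx":0,"wy":0,"wz":0,"x":8,"y":-23,"z":15.5,"claw":1},{"wx":0,"wy":0,"wz":0,"x":8.5,"y":-27,"z":15.5,"claw":1}]'
python3 -m jog '[{"wx":0,"wy":0,"wz":0.02,"x":0,"y":-4,"z":0,"claw":1},{"wx":0,"wy":0,"wz":0.04,"x":-0.5,"y":-8,"z":0,"claw":1},{"wx":0,"wy":0,"wz":0.06,"x":-1,"y":-12,"z":0,"claw":1},{"wx":0,"wy":0,"wz":0.08,"x":-2,"y":-16,"z":0,"claw":1},{"wx":0,"wy":0,"wz":0.1,"x":-3,"y":-20,"z":0,"claw":1},{"wx":0,"wy":0,"wz":0.12,"x":-4,"y":-24,"z":0,"claw":1},{"wx":0,"wy":0,"wz":0.14,"x":-5,"y":-28,"z":0,"claw":1},{"wx":0,"wy":0,"wz":0.15,"x":-6.2,"y":-32,"z":0,"claw":1},{"wx":0,"wy":0,"wz":0.15,"x":-7,"y":-35.5,"z":0,"claw":1},{"wx":0,"wy":0,"wz":0.15,"x":-7.3,"y":-37.3,"z":0,"claw":1},{"wx":0,"wy":0,"wz":0.15,"x":-7.3,"y":-37.3,"z":0,"claw":1},{"wx":0,"wy":0,"wz":0.15,"x":-7.3,"y":-37.3,"z":0,"claw":1}]'
python3 - <<'E'
from h import *
snap('side','side14');snap('scene','scene14');snap('wrist','w14')
a=load('side14')['p'][60:240,290:470,::-1];b=load('scene14')['p'][110:290,150:330,::-1]
cv2.imwrite('pics/c14.png',cv2.resize(np.hstack([a,b]),None,fx=2.2,fy=2.2,interpolation=cv2.INTER_CUBIC))
s=bot.get_state();print(s['clock'],s['eef_pos'],s['ee_rot'],s['force'],s['joint_positions'].round(2))
c=load('w14');C=cloud(c);hsv=cv2.cvtColor(c['p'],cv2.COLOR_RGB2HSV)
m=(hsv[...,0]<14)&(hsv[...,1]>130)&(c['d']>0);m[:,:285]=0;m[:,365:]=0;m[:145]=0
P=C[m];T=P[P[:,2]>np.median(P[:,2])-.006];mu=T.mean(0)
print('handle',mu.round(4),T[:,1].max().round(4),np.linalg.lstsq(np.c_[T[:,:2]-mu[:2],np.ones(len(T))],T[:,2],rcond=None)[0].round(3),cv2.minAreaRect(T[:,:2].astype(np.float32)))
E
```

```text
clock: 17.2
eef_pos: [0.5091, 0.0745, 0.3571]
ee_rot: [-3.102, 0.492, -0.002]
force: [1.3, 0.4, -2.3]
gripper_width: 0.0222
clock: 18.4
eef_pos: [0.4361, -0.2962, 0.3567]
ee_rot: [-3.13, 0.257, -0.001]
force: [-0.1, -0.3, -2.8]
gripper_width: 0.0224
18.55 [ 0.43647217 -0.29513371  0.35669907] [-3.13110514e+00  2.53119574e-01 -1.00971027e-03] [-0.33598056 -1.39487249 -1.4593517 ] [ 0.84  0.16 -0.37  1.69  0.06  1.31  0.3 ]
handle [ 0.4396 -0.2803  0.3834] -0.2351 [ 0.001 -0.003  0.383] ((0.4384598731994629, -0.28489428758621216), (0.09899922460317612, 0.02578229270875454), 82.14806365966797)
```

View pics/c14.png

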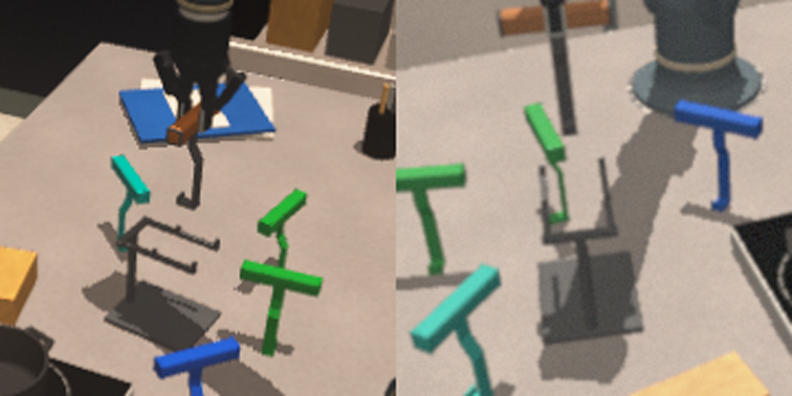

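View pics/w14.png

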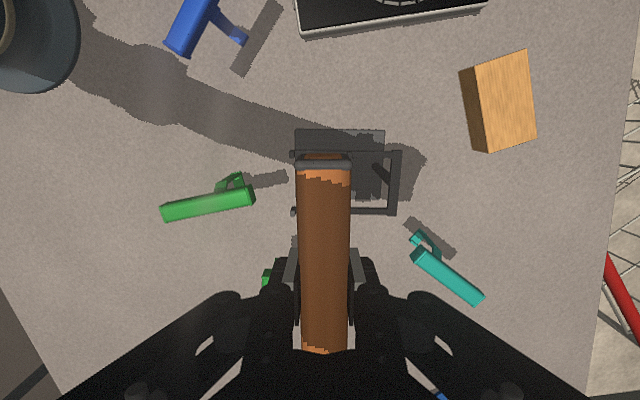

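The grip is unchanged and the lifter upright, above the rack in the same pose as after taking it off. Lowering onto the prongs.

```bash
python3 -m jog '[{"wx":0,"wy":0,"wz":0,"x":0,"y":-0.1,"z":-2,"claw":1},{"wx":0,"wy":0,"wz":0,"x":0,"y":-0.1,"z":-5,"claw":1},{"wx":0,"wy":0,"wz":0,"x":0,"y":-0.1,"z":-8,"claw":1},{"wx":0,"wy":0,"wz":0,"x":0,"y":-0.1,"z":-11,"claw":1},{"wx":0,"wy":0,"wz":0,"x":0,"y":-0.1,"z":-14,"claw":1},{"wx":0,"wy":0,"wz":0,"x":0,"y":-0.1,"z":-16.5,"claw":1},{"wx":0,"wy":0,"wz":0,"x":0,"y":-0.1,"z":-18.5,"claw":1},{"wx":0,"wy":0,"wz":0,"x":0,"y":-0.1,"z":-19.7,"claw":1},{"wx":0,"wy":0,"wz":0,"x":0,"y":-0.1,"z":-20.3,"claw":1},{"wx":0,"wy":0,"wz":0,"x":0,"y":-0.1,"z":-20.6,"claw":1},{"wx":0,"wy":0,"wz":0,"x":0,"y":-0.1,"z":-20.8,"claw":1},{"wx":0,"wy":0,"wz":0,"x":0,"y":-0.1,"z":-20.9,"claw":1}]'
python3 -m jog '[{"wx":0,"wy":0,"wz":0,"x":0,"y":0,"z":0,"claw":1},{"wx":0,"wy":0,"wz":0,"x":0,"y":0,"z":0,"claw":1}]'
python3 - <<'E'
from h import *
snap('wrist','w15');snap('side','side15')
cv2.imwrite('pics/c15.png',cv2.resize(load('side15')['p'][60:240,290:470,::-1],None,fx=3,fy=3,interpolation=cv2.INTER_CUBIC))
E
```

```text
clock: 19.75
eef_pos: [0.4363, -0.2979, 0.148]
ee_rot: [3.13, -0.257, 0.002]
force: [-0.3, -0.0, -1.2]
gripper_width: 0.0222
clock: 19.95
eef_pos: [0.4363, -0.2979, 0.148]
ee_rot: [3.13, -0.257, 0.002]
force: [-0.0, 0.5, -0.6]
gripper_width: 0.0221
```

View pics/w15.png

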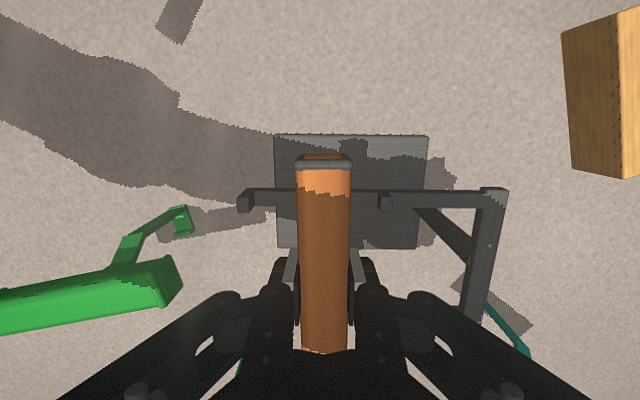

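View pics/c15.png

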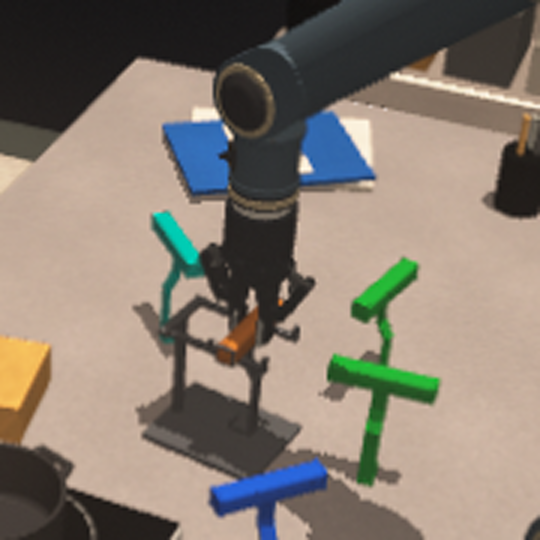

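The handle lies across both prongs between the ends and stops, and its weight is mostly on the rack (−0.6 N left). Opening and checking before retreating.

```bash
python3 -m jog '[{"wx":0,"wy":0,"wz":0,"x":0,"y":0,"z":-0.05,"claw":1},{"wx":0,"wy":0,"wz":0,"x":0,"y":0,"z":-0.05,"claw":-1},{"wx":0,"wy":0,"wz":0,"x":0,"y":0,"z":-0.05,"claw":-1},{"wx":0,"wy":0,"wz":0,"x":0,"y":0,"z":-0.05,"claw":-1},{"wx":0,"wy":0,"wz":0,"x":0,"y":0,"z":-0.05,"claw":-1},{"wx":0,"wy":0,"wz":0,"x":0,"y":0,"z":-0.05,"claw":-1},{"wx":0,"wy":0,"wz":0,"x":0,"y":0,"z":-0.05,"claw":-1},{"wx":0,"wy":0,"wz":0,"x":0,"y":0,"z":-0.05,"claw":-1}]'
python3 - <<'E'
from h import *
snap('wrist','w16')
E
```

```text
clock: 20.85
eef_pos: [0.4358, -0.2977, 0.1468]
ee_rot: [-3.131, 0.257, -0.0]
force: [0.0, 0.3, -0.3]
gripper_width: 0.0854
```

View pics/w16.png

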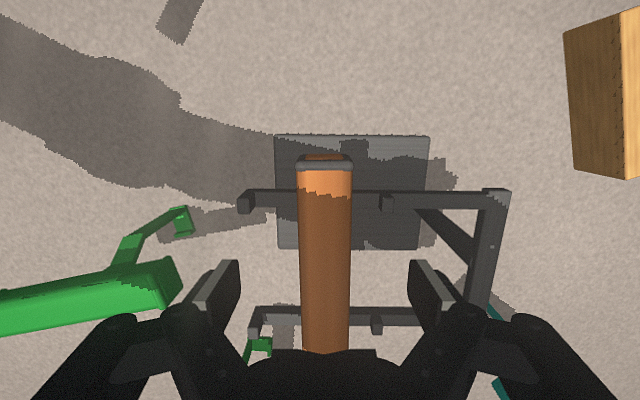

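The fingers are open and clear on both sides, and the handle lies on both prongs as at the start. Retreating upward.

```bash
python3 -m jog '[{"wx":0,"wy":0,"wz":0,"x":0,"y":0,"z":1,"claw":-1},{"wx":0,"wy":0,"wz":0,"x":0,"y":0,"z":3,"claw":-1},{"wx":0,"wy":0,"wz":0,"x":0,"y":0,"z":6,"claw":-1},{"wx":0,"wy":0,"wz":0,"x":0,"y":0,"z":10,"claw":-1},{"wx":0,"wy":0,"wz":0,"x":0,"y":0,"z":14,"claw":-1},{"wx":0,"wy":0,"wz":0,"x":0,"y":0,"z":18,"claw":-1},{"wx":0,"wy":0,"wz":0,"x":0,"y":0,"z":20,"claw":-1},{"wx":0,"wy":0,"wz":0,"x":0,"y":0,"z":20,"claw":-1},{"wx":0,"wy":0,"wz":0,"x":0,"y":0,"z":20,"claw":-1},{"wx":0,"wy":0,"wz":0,"x":0,"y":0,"z":20,"claw":-1}]'
python3 - <<'E'
from h import *
for n in('scene','side','wrist'): snap(n,n+'17')
print(bot.get_state()['clock'])
c=load('wrist17');C=cloud(c);hsv=cv2.cvtColor(c['p'],cv2.COLOR_RGB2HSV)
m=(hsv[...,0]<14)&(hsv[...,1]>130)&(C[...,2]>.166)&(C[...,2]<.19)&(np.hypot(C[...,0]-.435,C[...,1]+.297)<.08)
T=C[m];mu=T.mean(0);print('handle',mu.round(4),cv2.minAreaRect(T[:,:2].astype(np.float32)),np.linalg.lstsq(np.c_[T[:,:2]-mu[:2],np.ones(len(T))],T[:,2],rcond=None)[0].round(3))
for n in('side17','scene17'):
    c=load(n);C=cloud(c);r=np.hypot(C[...,0]-.4745,C[...,1]-.331)
    P=C[(r<.1)&(C[...,2]>.05)&(C[...,2]<.064)&(c['p'].max(-1)<110)];T=P[np.hypot(*(P[:,:2]-[.4745,.331]).T)>.045];mu=T.mean(0)
    print(n,'lid',((P.max(0)+P.min(0))/2).round(4),np.linalg.lstsq(np.c_[T[:,:2]-mu[:2],np.ones(len(T))],T[:,2],rcond=None)[0].round(3))
    o=load(n.replace('17','0'));d=np.abs(c['p'].astype(int)-o['p']).max(-1)
    cv2.imwrite(f'pics/diff_{n}.png',(d>50).astype(np.uint8)*255)
cv2.imwrite('pics/c17.png',np.vstack([load('side17')['p'][120:400,180:580,::-1],load('scene17')['p'][120:320,130:530,::-1]]))
E
```

```text
clock: 21.9
eef_pos: [0.435, -0.2973, 0.3454]
ee_rot: [-3.13, 0.257, 0.004]
force: [-0.2, -0.3, -0.9]
gripper_width: 0.0855
22.05
handle [ 0.4371 -0.2965  0.1742] ((0.4369547963142395, -0.298330694437027), (0.11026187986135483, 0.023089995607733727), 81.0161361694336) [ 0.    -0.     0.174]
side17 lid [0.4737 0.3336 0.0574] [ 0.001 -0.001  0.059]
scene17 lid [0.4792 0.3283 0.057 ] [-0.011  0.011  0.058]
```

View pics/c17.png

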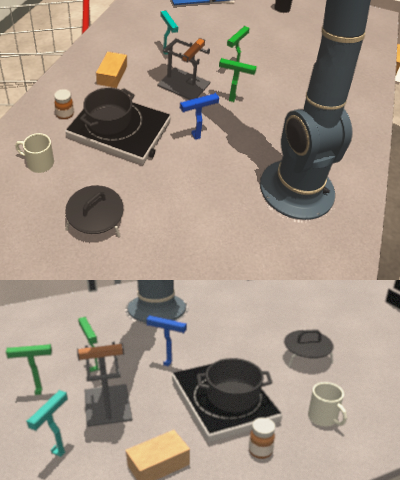

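View pics/diff_scene17.png

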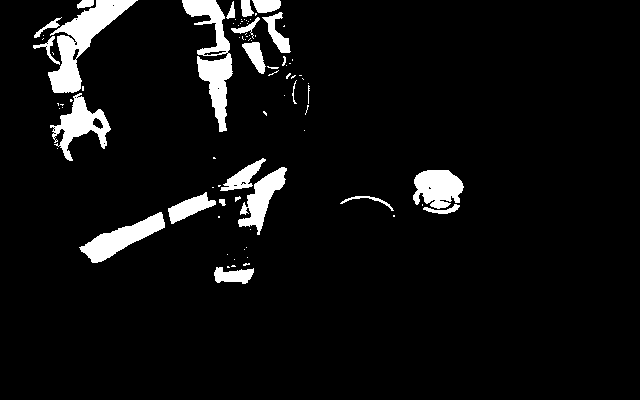

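The difference image shows only the arm and its shadow, the lid on the stand (438,190), and the missing lid edge on the pot (368,203). The pot, mug, jar and carton are unmoved. The lid is on the stand, the lifter is on its rack and the gripper is clear, so I'm handing in.

```bash
python3 -c "
from workcell import bot
print(bot.hand_in())"
```

```text
the job is handed in; nothing more can be done
None
```

I handed the job in at about 22 s. The lid rests on the wire stand, the lifter is back on its rack, and the gripper is clear of everything. The hand-in reported no verdict.

I gripped the orange-brown lifter and hooked it under the middle of the loop. The lid lifted level with about 5 N on the hook. I set it down slowly on the stand, backed the hook out and hung the lifter up again.

Last checks:
- **Lid:** centred on the stand within about 6 mm. The two cameras disagree by about 5 mm on both the lid and the stand. It is level to about 0.015 rad, and its height is right.
- **Lifter:** handle within about 4 mm of the middle of its place, across both prongs. Its top is at 0.174 m as expected, it is level, and its yaw matches the rack's.
- **Pot, mug, jar, carton and look-alikes:** the before/after comparison from the scene camera showed no movement.

Along the way, the first move call was refused because the rows lacked some keys, and nothing moved. My first attempt at locating the stand failed because the colour mask was poor, so I redid it. No final check failed.

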